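# Dry-fit power-supply parts on the base plate

### The job

Try out the layout of the power supply on the bare aluminium plate, whose front is the edge with the lip: set the black rectifier block square to the plate on the middle cross, between the transformer and the terminal block, and the finned heat sink squarely and centrally on top of it; stand the large capacitor on the cross directly behind the transformer, and the copper choke on the cross directly in front of the terminal block. Tip nothing over, leave the spare small capacitor and the round tin where they are, and let go of everything.

Things in the scene. Friction and masses are not known exactly. Their poses are not given: they have to be found in the camera images.
- plate: Fixed aluminium plate, upper face 4 mm above the bench, turned up to 15 deg. Front edge (robot side): lip 18 mm high, 4 mm thick, two black knobs. Nine scribed crosses, 3 x 3. Origin: under the middle cross, at bench level; x to the back (away from the lip), y to the left seen from the robot, z up. Crosses at x -70, 0, 70, y -90, 0, 90 mm; plate spans x -125 to 105, y -135 to 135 mm.
- transformer: Mains transformer, fixed on the plate at the left or the right cross of the middle row (it varies): dark steel core with a yellow winding, 50 mm front to back, 60 mm wide, 46 mm tall. Origin: centre of its underside, on the plate's upper face; axes parallel to the plate's.
- terminal_block: Screw terminal block, fixed on the plate at the other end cross of the middle row: black low strip with a row of four brass screws, 26 mm front to back, 60 mm wide, 22 mm tall. Origin: centre of its underside, on the plate's upper face; axes parallel to the plate's.
- rectifier: Loose rectifier block: black flat-topped rectangular block 50 mm along its x, 40 mm along its y, 25 mm tall, a steel band round its foot, four small brass tabs flush in its top. 60 to 130 g. Origin: centre of its underside; z up.
- heat_sink: Loose finned heat sink of bare aluminium, 46 x 46 mm, 30 mm tall: a 6 mm solid base with seven upright fins running along its x. It may be gripped across x or y. 55 to 115 g. Origin: centre of its underside; z up.
- capacitor: Loose large capacitor: standing cylinder with a black sleeve and an aluminium top, 35 mm in diameter, 58 mm tall. 50 to 100 g. Origin: centre of its underside; z up.
- choke: Loose choke coil: copper-wound round coil on a black foot, dark core in the middle of its top, 42 mm in diameter, 30 mm tall, straight-sided to the grip. 55 to 115 g. Origin: centre of its underside; z up.
- spare_can: Spare small capacitor, loose, to be left alone: standing cylinder like the large one but only 23 mm in diameter and 34 mm tall. Origin: centre of its underside; z up.
- tin: Round flat steel tin, loose, to be left alone: 49 mm in diameter, 18 mm tall. Origin: centre of its underside; z up.

How it is judged (in metres and radians):
At the end, for the whole second after the job is handed in: Rectifier on the plate within 12 mm of the middle cross, sink on its top within 10 mm, both square within 15 degrees; capacitor and choke on the plate within 12 mm (x and y) of the crosses 70 mm behind the transformer and 70 mm before the terminal block; all upright, at rest, released (horizontal distance between rectifier and plate below 0.012 m and z of rectifier in the frame of plate between 0.001 and 0.007 m and (angle between the x axis of rectifier and the x axis of plate, either way round below 0.26 rad or angle between the x axis of rectifier and the y axis of plate, either way round below 0.26 rad) and horizontal distance between heat_sink and rectifier below 0.01 m and z of heat_sink in the frame of rectifier between 0.022 and 0.028 m and (angle between the x axis of heat_sink and the x axis of plate, either way round below 0.26 rad or angle between the x axis of heat_sink and the y axis of plate, either way round below 0.26 rad) and x of capacitor in the frame of transformer between 0.058 and 0.082 m and y of capacitor in the frame of transformer between -0.012 and 0.012 m and z of capacitor in the frame of plate between 0.001 and 0.007 m and x of choke in the frame of terminal_block between -0.082 and -0.058 m and y of choke in the frame of terminal_block between -0.012 and 0.012 m and z of choke in the frame of plate between 0.001 and 0.007 m and angle between each of rectifier, heat_sink, capacitor, choke's own z axis and vertical below 0.1 rad and linear speed of each of rectifier, heat_sink, capacitor, choke below 0.02 m/s); the robot touches nothing.
It fails at once if one of the four parts is tipped over (more than 40 degrees) (angle between any of rectifier, heat_sink, capacitor, choke's own z axis and vertical above 0.7 rad).
It fails at once if the spare small capacitor or the tin is moved more than 15 mm (distance of any of spare_can, tin from where it was at the start of the episode above 0.015 m).
It also fails if it takes over 106 s, if anything falls off the work surface, if the arm or the gripper's body presses on something with over 40 N, if the wrist force passes 120 N, or if a joint passes its speed limit or range.

### The arm

A 6-joint arm with a two-finger parallel gripper is mounted at the origin on the work surface. World frame = base frame: x ahead of the robot, y to its left, z up, the work surface at z = 0. Lengths are in m, angles in degrees, forces in N, time in s.
With the tool pointing down it reaches from about 0.4 to 0.825 m from the base axis. Payload 7 kg.
Tool frame: the origin (TCP) lies on the centre line of the jaws, within the pads' length; the fingertips stand 25 mm ahead of it and the grasp point (between the pads) lies 6 mm ahead of it; x points along the fingers, z is the direction in which the jaws open and shut, and the axes are right-handed (so a half turn about x gives the same grasp; the last joint's range is limited). The gripper opens to 88 mm and grips with 3 to 60 N. Pads are 19 mm wide; open, the fingers measure 130 mm over their backs; the gripper's body (78 mm by 193 mm) begins 47 mm behind the grasp point.
Start: joints at [-57.118, 20.546, 0.682, 0, -70.136, -16.507], TCP at [0.19, -0.648, 0.252] pointing down, gripper open.
Joint ranges: [-176.03, 176.03], [-82.01, 121.73], [-58.28, 71.71], [-173.87, 95.51], [-174.79, -0.11], [-173.66, 173.66]. Speed limits (degrees/s): [136.94, 136.94, 172.46, 180, 180, 180].

### API

Orientations are given as [roll, pitch, yaw] about the fixed x, y, z axes, in that order (R = Rz(yaw) Ry(pitch) Rx(roll)).
In Python, from plant import ctrl gives the robot as it stands. The module is installed in compiled form; this text tells all that it offers.
- The arm moves only by the tool send_rows, never from a script. Its argument "deltas" is a list of rows, each an object of numbers: "dx", "dy", "dz": the shift along the tool's x, y, z in mm; "ax", "ay", "az": the turn, a rotation vector about the tool's x, y, z in units of 5 degrees (1.0 is 5 degrees); "fingers": the opening, from 0 (shut) to 1 (fully open). A call has 1 to 12 rows; each row shifts and turns the commanded pose from where the row before left it, along the tool's axes as they then stand; what a row does not reach is not made up. A row lasts 1/8 s, in which the tool goes at most 62.5 mm and 10.7 degrees, less where a joint would pass 70% of its speed; a pose out of reach is approached as far as the arm can. A call with a gripper value outside its range is refused whole. The fingers move at their own pace and stop on an object; the grip force is fixed at half the most. Time passes only in rows, so rows that do not move let the fingers close. It gives the time, the measured TCP pose, the force and the opening at its end, in the units of the state.
- ctrl.get_obs(): the state, without advancing time (a new reading comes with each control period).
- ctrl.snapshot(name): name is "scene" or "top" or "wrist"; returns a dict with "image" (480x640x3 uint8, blue, green, red), "fx", "fy", "cx", "cy" (pixels), "R" (3x3) and "t" (3): a world point X has camera coordinates R X + t; the wrist camera has in their place "hand_eye" (4x4, takes a point from camera to tool coordinates, whose origin is the TCP and whose axes are the tool frame's). Camera axes: x right, y down, z forward; pixel columns grow to the right and rows downward; lengths in m; the calibration is good to about 2 mm. A picture is of the moment at which its call begins: read the wrist's pose just before it. There is no depth.
- ctrl.close_job(): hands the job in, once; it reports no verdict.
The state is a dict: "clock": time; "joint_pos": joint angles; "qvel": joint speeds; "tau": joint torques, N m; "tool_pos": TCP position; "orientation": TCP orientation; "force": force on the tool from outside, world axes, zero at the start; "moment": the same for the moment, N m; "opening": finger opening in m.
Only numpy, scipy, OpenCV 4.12 (cv2) and the standard library are available. Lean on these libraries where they do the work, as an engineer would, in place of code of your own. Each camera call takes 0.05 s, during which the arm holds its last target.

## Working session

There is one attempt and no reset: what is moved stays moved. The work goes in short steps, Python scripts to look and compute and a tool call to move; the robot and the scene stay as the last step left them, time stands still between calls to the robot, and variables do not carry over. Pictures are saved under pics/ and viewed, and the job is handed in when it is done.

Besides the shell and the picture viewer there is one more tool, called after "Call:" as name([rows], argument=value, ...), one row to a line, values as JSON. send_rows: Moves the arm, as the interface text tells. Its arguments: {"type":"object","properties":{"deltas":{"type":"array","items":{"type":"object","properties":{"dx":{"type":"number"},"dy":{"type":"number"},"dz":{"type":"number"},"ax":{"type":"number"},"ay":{"type":"number"},"az":{"type":"number"},"fingers":{"type":"number"}}}}},"required":["deltas"]}

```bash
ls; mkdir -p pics
python3 - <<'E'
from plant import ctrl
import cv2
o=ctrl.get_obs(); print({k:o[k] for k in ('clock','tool_pos','orientation','opening','force')})
for n in('scene','top'):
    s=ctrl.snapshot(n); cv2.imwrite(f'pics/{n}0.png',s['image']); print(n,s['fx'],s['fy'],s['cx'],s['cy'],s['R'],s['t'])
E
```

```text
pics
{'clock': 0.0, 'tool_pos': array([ 0.19014297, -0.64719482,  0.25063247]), 'orientation': array([  4.22262361,  89.90494625, 110.59027745]), 'opening': 0.0874560750184638, 'force': array([ 0.98145827, -0.30660269,  0.03627671])}
scene 577.3725668846516 577.3725668846516 319.6947487378044 240.59469715380698 [[-0.80789522  0.58930061  0.0054864 ]
 [ 0.38024195  0.52835592 -0.75911533]
 [-0.4502459  -0.61119949 -0.65093304]] [ 0.43013219 -0.1632694   1.51941437]
top 541.886136624564 541.886136624564 321.15541984872266 233.0148893712692 [[ 0.09979822 -0.99499657  0.00470507]
 [-0.97487996 -0.09872464 -0.19965599]
 [ 0.19912153  0.01533844 -0.97985476]] [-0.03519225  0.5160773   1.1628014 ]
```

View pics/top0.png

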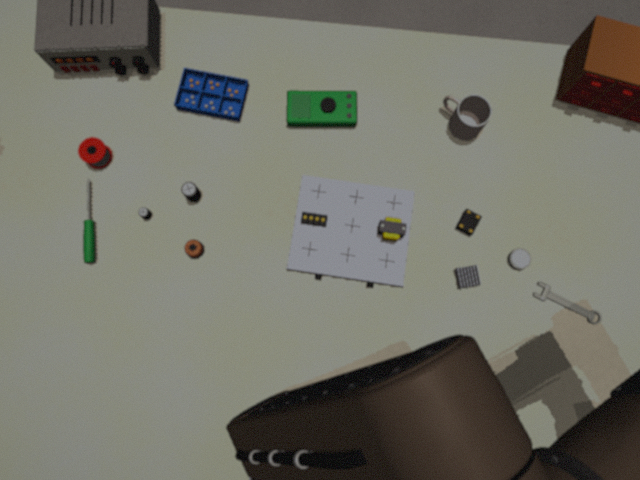

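View pics/scene0.png

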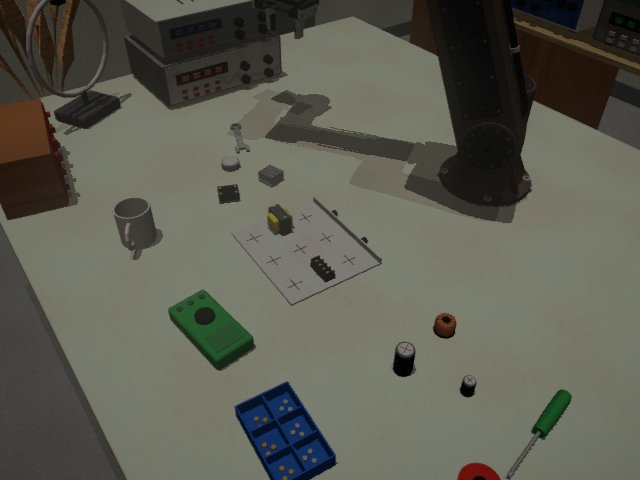

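The top view shows the terminal block on the left at (314,218) and the transformer on the right at (392,229). The rectifier is near (468,222), the sink (467,277), tin (519,259), capacitor (190,190), choke (193,248) and spare can (145,213). I'll enlarge these areas to read positions more closely.

Run:
```python
import cv2
im=cv2.imread('pics/top0.png')
def c(x0,y0,w,h,k,n): cv2.imwrite(n,cv2.resize(im[y0:y0+h,x0:x0+w],None,fx=k,fy=k,interpolation=cv2.INTER_CUBIC))
c(280,170,140,120,5,'pics/plate.png'); c(440,195,100,100,6,'pics/right.png'); c(130,170,80,95,6,'pics/left.png')
```

```text
(no output)
```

View pics/plate.png

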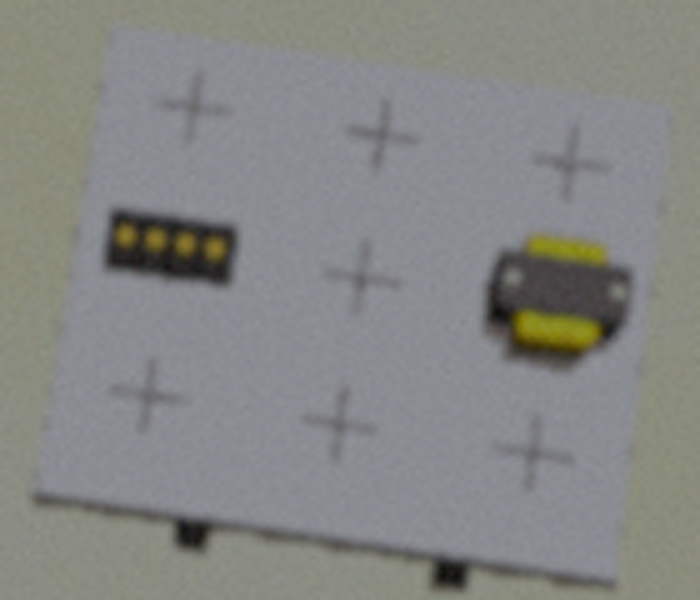

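View pics/right.png

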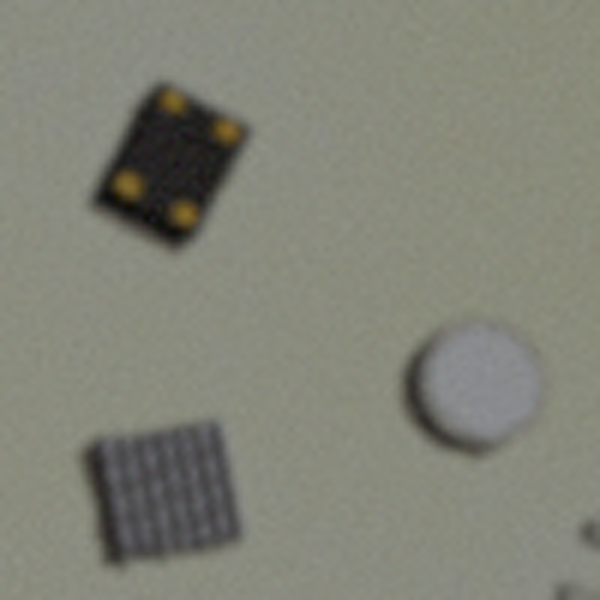

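View pics/left.png

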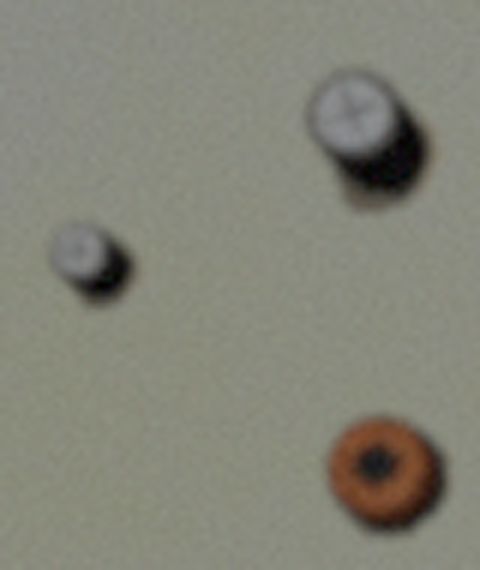

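```bash
cat > h.py <<'E'
import numpy as np
from plant import ctrl
from scipy.spatial.transform import Rotation as Ro
def pix(s,u,v,z):
    d=s['R'].T@np.array([(u-s['cx'])/s['fx'],(v-s['cy'])/s['fy'],1]); c=-s['R'].T@s['t']
    return (c+d*(z-c[2])/d[2])[:2]
def proj(s,X):
    p=s['R']@np.array(X)+s['t']; return p[:2]/p[2]*s['fx']+[s['cx'],s['cy']]
E
python3 - <<'E'
from h import *
import cv2
s=ctrl.snapshot('top')
def P(x0,y0,k,u,v,z): return pix(s,(u+.5)/k-.5+x0,(v+.5)/k-.5+y0,z)
pl=lambda u,v:P(280,170,5,u,v,.004)
L=[((70,90),(195,108)),((70,0),(382,135)),((70,-90),(571,162)),((0,0),(362,280)),((-70,90),(149,397)),((-70,0),(341,425)),((-70,-90),(534,454))]
A=np.array([a for a,_ in L])/1000; B=np.array([pl(*b) for _,b in L])
H,_=cv2.estimateAffinePartial2D(A,B); th=np.arctan2(H[1,0],H[0,0])
print('scale',np.hypot(H[0,0],H[1,0]),'yaw',np.degrees(th)); Rm=np.array([[np.cos(th),-np.sin(th)],[np.sin(th),np.cos(th)]])
o=B.mean(0)-Rm@A.mean(0); print('origin',o,'\nres mm',((A@Rm.T+o-B)*1e3).round(1).tolist())
cap_t=o+Rm@[.07,-.09]; ch_t=o+Rm@[-.07,.09]; print('cap_t',cap_t,'ch_t',ch_t)
pr=lambda u,v,z:P(440,195,6,u,v,z); le=lambda u,v,z:P(130,170,6,u,v,z)
t=np.array([pr(*q,.025) for q in((172,101),(228,130),(185,213),(127,184))]); d=t[0]-t[3]+t[1]-t[2]; print('rect',t.mean(0),'longaxis',np.degrees(np.arctan2(d[1],d[0])))
t2=np.array([pr(*q,.03) for q in((103,437),(217,422),(240,540),(122,555))]); d=t2[0]-t2[3]+t2[1]-t2[2]; print('sink',t2.mean(0),'fin ax',np.degrees(np.arctan2(d[1],d[0])),np.linalg.norm(d)/2)
for n,p,h in(('tin',pr(482,383,.018),.018),('cap',le(352,115,.058),.058),('spare',le(80,250,.034),.034),('choke',le(380,466,.03),.03),('rect',t.mean(0),.025),('sink',t2.mean(0),.03),('cross',o,.004)):
    S=ctrl.snapshot('scene') if n=='tin' else S
    print(n,p.round(4),'scene px',proj(S,[*p,h]).round(1))
print(o.round(4),cap_t,ch_t)
E
```

```text
scale 1.001480350132323 yaw -2.770965459582522
origin [ 0.55227214 -0.05250031] 
res mm [[-0.3, 0.4], [-0.4, -0.1], [-0.6, -0.0], [0.6, 0.1], [0.3, -0.0], [0.1, -0.2], [0.3, -0.1]]
cap_t [ 0.61783936 -0.14577914] ch_t [0.48670491 0.04077851]
rect [ 0.58571711 -0.31986024] longaxis -24.043365206264138
sink [ 0.45665415 -0.32152782] fin ax 12.755081056744102 0.044780031108422394
tin [ 0.5107 -0.4412] scene px [229.3 160.1]
cap [0.5873 0.3265] scene px [403.9 347.6]
spare [0.5302 0.4284] scene px [467.1 379. ]
choke [0.4594 0.3033] scene px [443.7 318.2]
rect [ 0.5857 -0.3199] scene px [226.6 188.9]
sink [ 0.4567 -0.3215] scene px [270.1 170. ]
cross [ 0.5523 -0.0525] scene px [298.8 247.7]
[ 0.5523 -0.0525] [ 0.61783936 -0.14577914] [0.48670491 0.04077851]
```

Run:
```python
import cv2
im=cv2.imread('pics/scene0.png')
def c(x0,y0,w,h,k,n): cv2.imwrite(n,cv2.resize(im[y0:y0+h,x0:x0+w],None,fx=k,fy=k,interpolation=cv2.INTER_CUBIC))
c(205,145,90,70,8,'pics/sr.png'); c(380,300,110,110,5,'pics/sl.png')
```

```text
(no output)
```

View pics/sr.png

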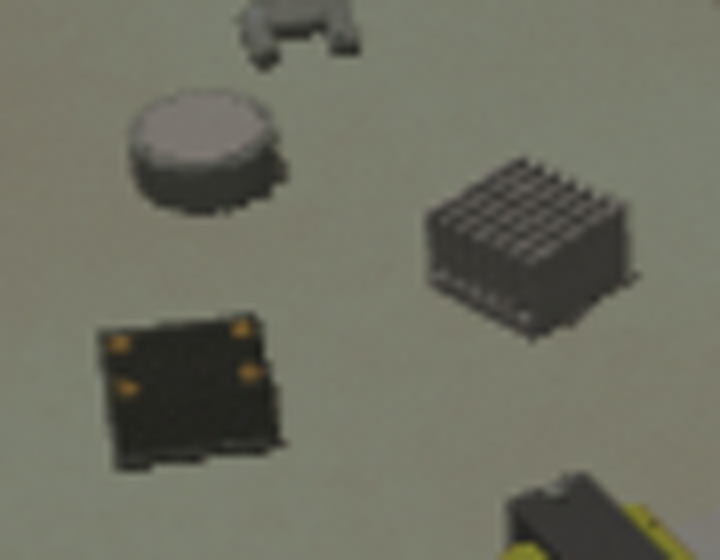

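View pics/sl.png

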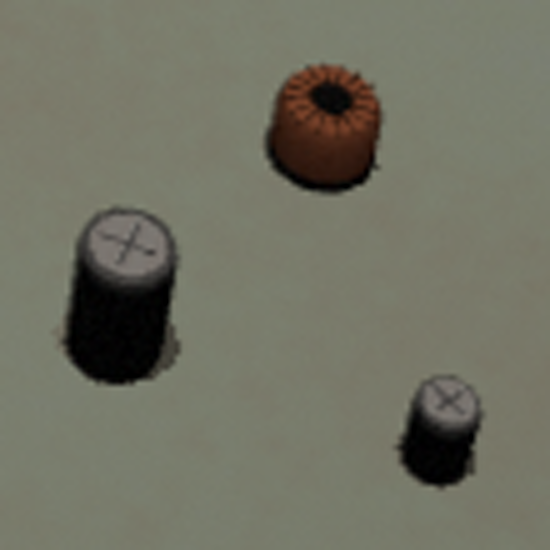

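Both cameras agree to within a couple of mm, apart from a constant offset of about 1 px. Next is a helper that turns a world target into tool-axis deltas.

```bash
cat > go.py <<'E'
# usage: go.py x y z(TCP) jawyaw : required turn (units of 5deg) then shift in mm in turned tool axes
import sys; from h import *
x,y,z,yaw=map(float,sys.argv[1:5]); o=ctrl.get_obs()
R=Ro.from_euler('xyz',o['orientation'],degrees=True).as_matrix(); p=o['tool_pos']
best=None
for k in(0,180):
    a=np.radians(yaw+k); zt=np.array([np.cos(a),np.sin(a),0]); xt=np.array([0,0,-1.]); T=np.c_[xt,np.cross(zt,xt),zt]
    rv=Ro.from_matrix(R.T@T).as_rotvec(degrees=True)
    print('turn opt',k,(rv/5).round(2))
    if best is None or np.linalg.norm(rv)<np.linalg.norm(best[0]): best=(rv,T)
d=(np.array([x,y,z])-p)*1e3
print('t',o['clock'],'p',p.round(4),'jawyaw',np.degrees(np.arctan2(R[1,2],R[0,2])).round(1),'open',round(o['opening'],4),'F',o['force'].round(1))
print('shift in turned axes',(best[1].T@d).round(1),'in present axes',(R.T@d).round(1)); print('q',o['joint_pos'].round(1))
E
python3 go.py .5857 -.3199 .15 -24
```

```text
turn opt 0 [ 2.607e+01  0.000e+00 -1.000e-02]
turn opt 180 [-9.93  0.01  0.  ]
t 0.2 p [ 0.1902 -0.6474  0.251 ] jawyaw 106.4 open 0.0875 F [-0.1  0.3  0.3]
shift in turned axes [ 101.  -460.  -228.1] in present axes [ 101.2 -471.8  202.6]
q [-57.1  20.6   0.7  -0.  -70.1 -16.5]
```

Call:
send_rows([
  {"ax": -2, "fingers": 0.85},
  {"ax": -2},
  {"ax": -2},
  {"ax": -2},
  {"ax": -1.93},
])

```text
validation failed for argument at $.de...
```

Call:
send_rows([
  {"dx": 5, "dy": -20, "dz": -10},
  {"dx": 10, "dy": -45, "dz": -22},
  {"dx": 10, "dy": -45, "dz": -22},
  {"dx": 10, "dy": -45, "dz": -22},
  {"dx": 10, "dy": -45, "dz": -22},
  {"dx": 10, "dy": -45, "dz": -22},
  {"dx": 10, "dy": -45, "dz": -22},
  {"dx": 10, "dy": -45, "dz": -22},
  {"dx": 10, "dy": -45, "dz": -22},
  {"dx": 10, "dy": -45, "dz": -22},
  {"dx": 5, "dy": -35, "dz": -20},
  {"fingers": 0.85},
])

```text
validation failed for argument at $.de...
```

```bash
python3 go.py .5857 -.3199 .15 -24
python3 - <<'E'
from h import *
import cv2
o=ctrl.get_obs(); s=ctrl.snapshot('wrist'); cv2.imwrite('pics/w1.png',s['image']); print(s['fx'],s['cx'],s['cy'],s['hand_eye'].round(4))
E
```

```text
turn opt 0 [ 2.607e+01  0.000e+00 -1.000e-02]
turn opt 180 [-9.93  0.01  0.  ]
t 0.2 p [ 0.1902 -0.6474  0.251 ] jawyaw 106.4 open 0.0875 F [-0.1  0.3  0.3]
shift in turned axes [ 101.  -460.  -228.1] in present axes [ 101.2 -471.8  202.6]
q [-57.1  20.6   0.7  -0.  -70.1 -16.5]
417.58221423966154 314.6127018141431 239.8766957026998 [[-2.000e-04 -2.808e-01  9.598e-01 -1.335e-01]
 [-1.200e-03 -9.598e-01 -2.808e-01  7.640e-02]
 [ 1.000e+00 -1.200e-03 -1.000e-04  2.000e-04]
 [ 0.000e+00  0.000e+00  0.000e+00  1.000e+00]]
```

View pics/w1.png

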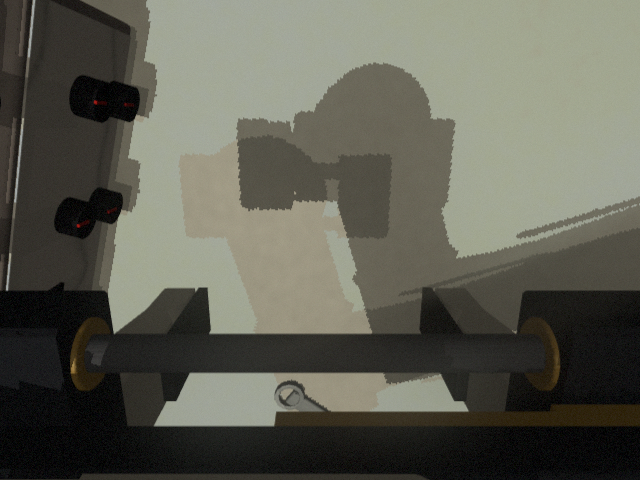

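The calls were refused, probably because every row needs all its fields. The wrist view shows only the bench, with the wrench at (300,395).

Call:
send_rows([
  {"dx": 0, "dy": 0, "dz": 0, "ax": -2, "ay": 0, "az": 0, "fingers": 0.85},
  {"dx": 0, "dy": 0, "dz": 0, "ax": -2, "ay": 0, "az": 0, "fingers": 0.85},
  {"dx": 0, "dy": 0, "dz": 0, "ax": -2, "ay": 0, "az": 0, "fingers": 0.85},
  {"dx": 0, "dy": 0, "dz": 0, "ax": -2, "ay": 0, "az": 0, "fingers": 0.85},
  {"dx": 0, "dy": 0, "dz": 0, "ax": -1.93, "ay": 0, "az": 0, "fingers": 0.85},
])

```text
clock: 0.88
tool_pos: [0.1902, -0.6475, 0.2514]
orientation: [-45.1, 90.0, 111.3]
force: [-0.5, 0.2, 0.3]
opening: 0.0747
```

Call:
send_rows([
  {"dx": 5, "dy": -20, "dz": -10, "ax": 0, "ay": 0, "az": 0, "fingers": 0.85},
  {"dx": 10, "dy": -45, "dz": -22, "ax": 0, "ay": 0, "az": 0, "fingers": 0.85},
  {"dx": 10, "dy": -45, "dz": -22, "ax": 0, "ay": 0, "az": 0, "fingers": 0.85},
  {"dx": 10, "dy": -45, "dz": -22, "ax": 0, "ay": 0, "az": 0, "fingers": 0.85},
  {"dx": 10, "dy": -45, "dz": -22, "ax": 0, "ay": 0, "az": 0, "fingers": 0.85},
  {"dx": 10, "dy": -45, "dz": -22, "ax": 0, "ay": 0, "az": 0, "fingers": 0.85},
  {"dx": 10, "dy": -45, "dz": -22, "ax": 0, "ay": 0, "az": 0, "fingers": 0.85},
  {"dx": 10, "dy": -45, "dz": -22, "ax": 0, "ay": 0, "az": 0, "fingers": 0.85},
  {"dx": 10, "dy": -45, "dz": -22, "ax": 0, "ay": 0, "az": 0, "fingers": 0.85},
  {"dx": 10, "dy": -45, "dz": -22, "ax": 0, "ay": 0, "az": 0, "fingers": 0.85},
  {"dx": 5, "dy": -35, "dz": -20, "ax": 0, "ay": 0, "az": 0, "fingers": 0.85},
  {"dx": 0, "dy": 0, "dz": 0, "ax": 0, "ay": 0, "az": 0, "fingers": 0.85},
])

```text
clock: 2.38
tool_pos: [0.5874, -0.317, 0.1504]
orientation: [-1.9, 89.9, 154.2]
force: [-0.8, 0.3, -0.2]
opening: 0.0744
```

```bash
python3 go.py .5857 -.3199 .15 -24
python3 - <<'E'
from h import *
import cv2
s=ctrl.snapshot('wrist'); cv2.imwrite('pics/w2.png',s['image'])
E
```

```text
turn opt 0 [-3.598e+01 -0.000e+00  2.000e-02]
turn opt 180 [0.02 0.01 0.  ]
t 2.375 p [ 0.5874 -0.317   0.1504] jawyaw 156.1 open 0.0744 F [-0.8  0.3 -0.2]
shift in turned axes [0.4 3.3 0.3] in present axes [0.4 3.3 0.3]
q [-11.7  24.1  -7.7  -0.  -58.2 -12.2]
```

View pics/w2.png

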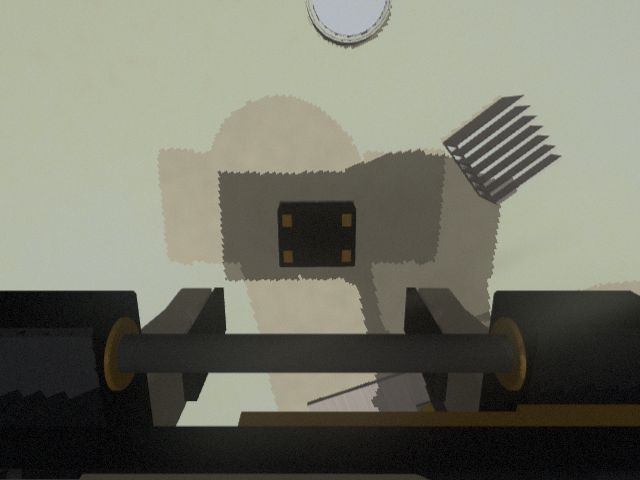

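The rectifier sits square in the wrist view, with tabs at (287,220), (347,220), (347,257) and (288,257). I'll check the position from these.

```bash
cat >> h.py <<'E'
def wcam():
    o=ctrl.get_obs(); s=ctrl.snapshot('wrist')
    T=np.eye(4);T[:3,:3]=Ro.from_euler('xyz',o['orientation'],degrees=True).as_matrix();T[:3,3]=o['tool_pos']
    M=np.linalg.inv(T@s['hand_eye']); s['R']=M[:3,:3]; s['t']=M[:3,3]; return s
E
python3 - <<'E'
from h import *
s=wcam()
t=np.array([pix(s,*q,.025) for q in((287,220),(347,220),(347,257),(288,257))]);print(t.mean(0))
t=np.array([pix(s,*q,.03) for q in((443,145),(521,96),(561,156),(487,201))]);print('sink',t.mean(0),'tin',pix(s,348,2,.018))
E
```

```text
[ 0.58365832 -0.31795446]
sink [ 0.45962118 -0.32432673] tin [ 0.51154867 -0.4372161 ]
```

```bash
python3 go.py .5847 -.319 .029 -24|tail -2
```

```text
shift in turned axes [122.1   0.5   0.7] in present axes [122.1   0.5   0.6]
q [-11.9  24.   -7.8  -0.  -58.3 -12.1]
```

Call:
send_rows([
  {"dx": 35, "dy": 0.5, "dz": 0.5, "ax": 0, "ay": 0, "az": 0, "fingers": 0.85},
  {"dx": 35, "dy": 0, "dz": 0, "ax": 0, "ay": 0, "az": 0, "fingers": 0.85},
  {"dx": 30, "dy": 0, "dz": 0, "ax": 0, "ay": 0, "az": 0, "fingers": 0.85},
  {"dx": 15, "dy": 0, "dz": 0, "ax": 0, "ay": 0, "az": 0, "fingers": 0.85},
  {"dx": 6.5, "dy": 0, "dz": 0, "ax": 0, "ay": 0, "az": 0, "fingers": 0.85},
  {"dx": 0, "dy": 0, "dz": 0, "ax": 0, "ay": 0, "az": 0, "fingers": 0.85},
  {"dx": 0, "dy": 0, "dz": 0, "ax": 0, "ay": 0, "az": 0, "fingers": 0.3},
  {"dx": 0, "dy": 0, "dz": 0, "ax": 0, "ay": 0, "az": 0, "fingers": 0.3},
  {"dx": 0, "dy": 0, "dz": 0, "ax": 0, "ay": 0, "az": 0, "fingers": 0.3},
  {"dx": 0, "dy": 0, "dz": 0, "ax": 0, "ay": 0, "az": 0, "fingers": 0.3},
  {"dx": 0, "dy": 0, "dz": 0, "ax": 0, "ay": 0, "az": 0, "fingers": 0.3},
])

```text
clock: 3.85
tool_pos: [0.585, -0.3202, 0.0306]
orientation: [-179.6, 90.0, -23.6]
force: [-1.4, 1.7, 5.6]
opening: 0.0498
```

Call:
send_rows([
  {"dx": -20, "dy": 0, "dz": 0, "ax": 0, "ay": 0, "az": 0, "fingers": 0.3},
  {"dx": -40, "dy": 0, "dz": 0, "ax": 0, "ay": 0, "az": 0, "fingers": 0.3},
  {"dx": -40, "dy": 0, "dz": 0, "ax": 0, "ay": 0, "az": 0, "fingers": 0.3},
  {"dx": 0, "dy": 0, "dz": 0, "ax": 0, "ay": 0, "az": 0, "fingers": 0.3},
])

```text
clock: 4.35
tool_pos: [0.5868, -0.3209, 0.1336]
orientation: [-174.1, 89.6, -18.0]
force: [0.5, -0.2, -0.8]
opening: 0.0494
```

```bash
python3 go.py .5523 -.0525 .13 -2.77
```

```text
turn opt 0 [ 3.176e+01 -1.000e-02  1.000e-01]
turn opt 180 [-4.24 -0.07 -0.01]
t 4.35 p [ 0.5868 -0.3209  0.1336] jawyaw 156.0 open 0.0494 F [ 0.5 -0.2 -0.8]
shift in turned axes [   3.6 -266.4   47.4] in present axes [   2.9 -231.2  140.5]
q [-12.   24.9  -8.9   0.  -55.8 -12. ]
```

Call:
send_rows([
  {"dx": 0, "dy": 0, "dz": 0, "ax": -1.5, "ay": 0, "az": 0, "fingers": 0.3},
  {"dx": 0, "dy": 0, "dz": 0, "ax": -1.5, "ay": 0, "az": 0, "fingers": 0.3},
  {"dx": 0, "dy": 0, "dz": 0, "ax": -1.24, "ay": -0.07, "az": 0, "fingers": 0.3},
  {"dx": 0, "dy": -20, "dz": 4, "ax": 0, "ay": 0, "az": 0, "fingers": 0.3},
  {"dx": 0, "dy": -40, "dz": 7, "ax": 0, "ay": 0, "az": 0, "fingers": 0.3},
  {"dx": 0, "dy": -45, "dz": 8, "ax": 0, "ay": 0, "az": 0, "fingers": 0.3},
  {"dx": 0, "dy": -45, "dz": 8, "ax": 0, "ay": 0, "az": 0, "fingers": 0.3},
  {"dx": 0, "dy": -45, "dz": 8, "ax": 0, "ay": 0, "az": 0, "fingers": 0.3},
  {"dx": 0, "dy": -40, "dz": 7, "ax": 0, "ay": 0, "az": 0, "fingers": 0.3},
  {"dx": 0, "dy": -20, "dz": 4, "ax": 0, "ay": 0, "az": 0, "fingers": 0.3},
  {"dx": 0, "dy": -11, "dz": 1.5, "ax": 0, "ay": 0, "az": 0, "fingers": 0.3},
  {"dx": 0, "dy": 0, "dz": 0, "ax": 0, "ay": 0, "az": 0, "fingers": 0.3},
])

```text
clock: 5.85
tool_pos: [0.55, -0.0516, 0.1302]
orientation: [-2.7, 89.6, 174.6]
force: [0.1, -0.3, -1.0]
opening: 0.0497
```

```bash
python3 go.py .5523 -.0525 .036 -2.77
```

```text
turn opt 0 [-3.6e+01 -1.0e-02  1.2e-01]
turn opt 180 [0.   0.07 0.  ]
t 5.85 p [ 0.55   -0.0516  0.1302] jawyaw 177.3 open 0.0497 F [ 0.1 -0.3 -1. ]
shift in turned axes [94.2  0.8 -2.3] in present axes [94.2  0.8 -2.9]
q [ 14.9  15.7 -23.7  -0.2 -50.9 -17.5]
```

Call:
send_rows([
  {"dx": 20, "dy": 0.8, "dz": -2.5, "ax": 0, "ay": 0.07, "az": 0, "fingers": 0.3},
  {"dx": 30, "dy": 0, "dz": 0, "ax": 0, "ay": 0, "az": 0, "fingers": 0.3},
  {"dx": 25, "dy": 0, "dz": 0, "ax": 0, "ay": 0, "az": 0, "fingers": 0.3},
  {"dx": 13, "dy": 0, "dz": 0, "ax": 0, "ay": 0, "az": 0, "fingers": 0.3},
  {"dx": 4, "dy": 0, "dz": 0, "ax": 0, "ay": 0, "az": 0, "fingers": 0.3},
  {"dx": 0, "dy": 0, "dz": 0, "ax": 0, "ay": 0, "az": 0, "fingers": 0.3},
  {"dx": 0, "dy": 0, "dz": 0, "ax": 0, "ay": 0, "az": 0, "fingers": 0.3},
])

```text
clock: 6.72
tool_pos: [0.5533, -0.053, 0.0393]
orientation: [-156.1, 89.9, 21.1]
force: [-0.1, -0.4, -1.4]
opening: 0.0499
```

```bash
python3 go.py .5523 -.0525 .0345 -2.77
```

```text
turn opt 0 [3.6e+01 1.0e-02 3.0e-02]
turn opt 180 [-0.   -0.02  0.01]
t 6.725 p [ 0.5533 -0.053   0.0393] jawyaw 177.2 open 0.0499 F [-0.1 -0.4 -1.4]
shift in turned axes [ 4.8 -0.5  1. ] in present axes [ 4.8 -0.5  1. ]
q [ 14.7  22.6 -28.7  -0.  -38.6 -17.5]
```

Call:
send_rows([
  {"dx": 2, "dy": -0.5, "dz": 1, "ax": 0, "ay": 0, "az": 0, "fingers": 0.3},
  {"dx": 2, "dy": 0, "dz": 0, "ax": 0, "ay": 0, "az": 0, "fingers": 0.3},
  {"dx": 0, "dy": 0, "dz": 0, "ax": 0, "ay": 0, "az": 0, "fingers": 0.3},
  {"dx": 0, "dy": 0, "dz": 0, "ax": 0, "ay": 0, "az": 0, "fingers": 0.3},
])

```text
clock: 7.22
tool_pos: [0.5518, -0.0524, 0.0346]
orientation: [-117.7, 90.0, 59.6]
force: [-0.8, 1.1, 0.9]
opening: 0.0501
```

Call:
send_rows([
  {"dx": 0.5, "dy": 0, "dz": 0, "ax": 0, "ay": 0, "az": 0, "fingers": 0.3},
  {"dx": 0, "dy": 0, "dz": 0, "ax": 0, "ay": 0, "az": 0, "fingers": 0.3},
  {"dx": 0, "dy": 0, "dz": 0, "ax": 0, "ay": 0, "az": 0, "fingers": 0.8},
  {"dx": 0, "dy": 0, "dz": 0, "ax": 0, "ay": 0, "az": 0, "fingers": 0.8},
  {"dx": 0, "dy": 0, "dz": 0, "ax": 0, "ay": 0, "az": 0, "fingers": 0.8},
  {"dx": -10, "dy": 0, "dz": 0, "ax": 0, "ay": 0, "az": 0, "fingers": 0.8},
  {"dx": -35, "dy": 0, "dz": 0, "ax": 0, "ay": 0, "az": 0, "fingers": 0.8},
  {"dx": -45, "dy": 0, "dz": 0, "ax": 0, "ay": 0, "az": 0, "fingers": 0.8},
  {"dx": -20, "dy": 0, "dz": 0, "ax": 0, "ay": 0, "az": 0, "fingers": 0.8},
])

```text
clock: 8.35
tool_pos: [0.5528, -0.0525, 0.1473]
orientation: [-165.7, 89.8, 11.6]
force: [1.1, -0.0, 0.2]
opening: 0.0703
```

```bash
python3 go.py .458 -.323 .13 12.75;  python3 - <<'E'
from h import *
import cv2
s=wcam(); cv2.imwrite('pics/w3.png',s['image'])
print('cross expected px',proj(s,[.5523,-.0525,.029]))
E
```

```text
turn opt 0 [3.29e+01 1.00e-02 7.00e-02]
turn opt 180 [-3.1  -0.05  0.01]
t 8.35 p [ 0.5528 -0.0525  0.1473] jawyaw 177.2 open 0.0703 F [ 1.1 -0.   0.2]
shift in turned axes [ 17.3 242.9 152.2] in present axes [ 16.7 274.8  81.8]
q [ 14.8  14.5 -22.8   0.  -52.5 -17.6]
cross expected px [315.45966151 242.90565763]
```

View pics/w3.png

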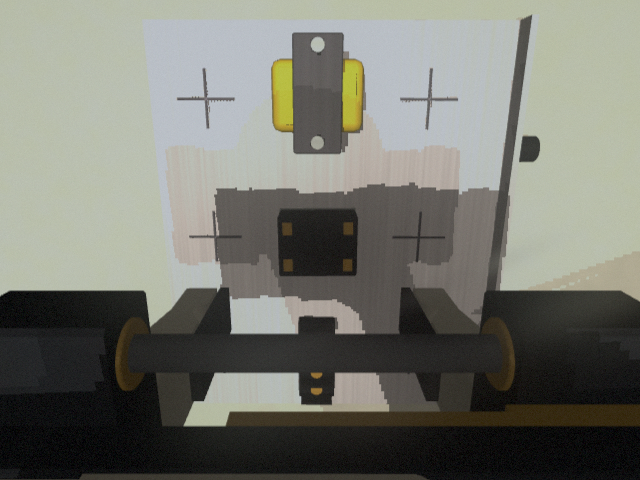

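The rectifier is on the plate and square, with tabs at (287,229), (348,229), (347,265) and (288,265). The back and front crosses are at (215,236) and (419,237).

Run:
```python
from h import *
s=wcam()
a,b=pix(s,215,236,.004),pix(s,419,237,.004);print(a,b,(a+b)/2)
t=np.array([pix(s,*q,.029) for q in((287,229),(348,229),(347,265),(288,265))]);print(t.mean(0))
a,b=pix(s,206,98,.004),pix(s,429,98,.004);print('right pair mid',a,(a+b)/2)
```

```text
[ 0.62340634 -0.05261399] [ 0.48207065 -0.04522353] [ 0.55273849 -0.04891876]
[ 0.55233794 -0.0489444 ]
right pair mid [ 0.61854914 -0.14331514] [ 0.54815068 -0.139859  ]
```

Call:
send_rows([
  {"dx": 0, "dy": 0, "dz": 0, "ax": -1.55, "ay": 0, "az": 0, "fingers": 0.8},
  {"dx": 0, "dy": 0, "dz": 0, "ax": -1.55, "ay": 0, "az": 0, "fingers": 0.8},
  {"dx": 0, "dy": 20, "dz": 12, "ax": 0, "ay": 0, "az": 0, "fingers": 0.8},
  {"dx": 2, "dy": 40, "dz": 25, "ax": 0, "ay": 0, "az": 0, "fingers": 0.8},
  {"dx": 2, "dy": 40, "dz": 25, "ax": 0, "ay": 0, "az": 0, "fingers": 0.8},
  {"dx": 2, "dy": 40, "dz": 25, "ax": 0, "ay": 0, "az": 0, "fingers": 0.8},
  {"dx": 2, "dy": 40, "dz": 25, "ax": 0, "ay": 0, "az": 0, "fingers": 0.8},
  {"dx": 2, "dy": 35, "dz": 22, "ax": 0, "ay": 0, "az": 0, "fingers": 0.8},
  {"dx": 2, "dy": 20, "dz": 13, "ax": 0, "ay": 0, "az": 0, "fingers": 0.8},
  {"dx": 2, "dy": 8, "dz": 5, "ax": 0, "ay": 0, "az": 0, "fingers": 0.8},
  {"dx": 0, "dy": 0, "dz": 0, "ax": 0, "ay": 0, "az": 0, "fingers": 0.8},
])

```text
clock: 9.82
tool_pos: [0.4565, -0.3232, 0.1293]
orientation: [-52.1, 89.9, 140.6]
force: [-0.1, -0.3, 0.2]
opening: 0.0705
```

```bash
python3 go.py .458 -.323 .13 12.75;  python3 - <<'E'
from h import *
import cv2
s=wcam(); cv2.imwrite('pics/w4.png',s['image'])
E
```

```text
turn opt 0 [ 3.598e+01  2.000e-02 -1.000e-02]
turn opt 180 [-0.02  0.01  0.01]
t 9.825 p [ 0.4565 -0.3232  0.1293] jawyaw -167.3 open 0.0705 F [-0.1 -0.3  0.2]
shift in turned axes [-0.7  0.2 -1.5] in present axes [-0.7  0.2 -1.5]
q [-15.3  16.2 -23.2  -0.  -50.7  27.9]
```

View pics/w4.png

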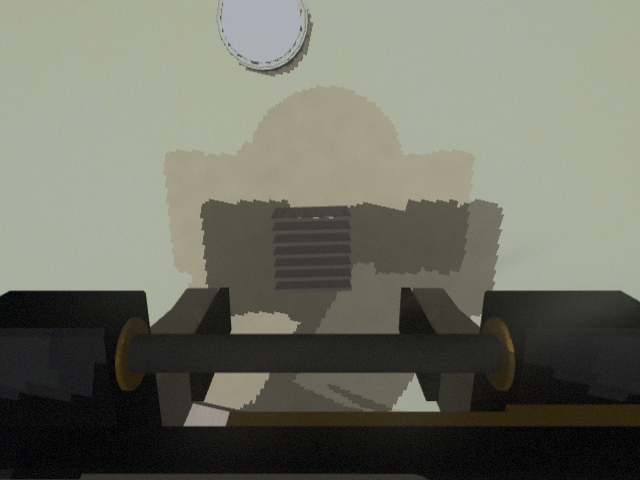

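Run:
```python
from h import *
s=wcam(); print(pix(s,312,248,.03), (pix(s,312,206,.03)-pix(s,312,290,.03))*1e3, 'TCP px at z.03',proj(s,[*ctrl.get_obs()['tool_pos'][:2],.03]))
```

```text
[ 0.45842694 -0.32496778] [ 11.19249507 -50.32167394] TCP px at z.03 [313.31800558 252.37732825]
```

Call:
send_rows([
  {"dx": 20, "dy": 0, "dz": -1, "ax": 0, "ay": 0, "az": 0, "fingers": 0.8},
  {"dx": 30, "dy": 0, "dz": 0, "ax": 0, "ay": 0, "az": 0, "fingers": 0.8},
  {"dx": 30, "dy": 0, "dz": 0, "ax": 0, "ay": 0, "az": 0, "fingers": 0.8},
  {"dx": 14, "dy": 0, "dz": 0, "ax": 0, "ay": 0, "az": 0, "fingers": 0.8},
  {"dx": 5, "dy": 0, "dz": 0, "ax": 0, "ay": 0, "az": 0, "fingers": 0.8},
  {"dx": 0, "dy": 0, "dz": 0, "ax": 0, "ay": 0, "az": 0, "fingers": 0.8},
  {"dx": 0, "dy": 0, "dz": 0, "ax": 0, "ay": 0, "az": 0, "fingers": 0.3},
  {"dx": 0, "dy": 0, "dz": 0, "ax": 0, "ay": 0, "az": 0, "fingers": 0.3},
  {"dx": 0, "dy": 0, "dz": 0, "ax": 0, "ay": 0, "az": 0, "fingers": 0.3},
  {"dx": 0, "dy": 0, "dz": 0, "ax": 0, "ay": 0, "az": 0, "fingers": 0.3},
  {"dx": 0, "dy": 0, "dz": 0, "ax": 0, "ay": 0, "az": 0, "fingers": 0.3},
])

```text
clock: 11.3
tool_pos: [0.4581, -0.323, 0.0313]
orientation: [172.8, 90.0, 5.5]
force: [-1.9, 1.0, 6.2]
opening: 0.0456
```

```bash
python3 go.py .5523 -.0525 .15 -2.77
```

```text
turn opt 0 [-3.29e+01 -0.00e+00 -1.00e-02]
turn opt 180 [ 3.1  -0.01  0.  ]
t 11.3 p [ 0.4581 -0.323   0.0313] jawyaw -167.3 open 0.0456 F [-1.9  1.   6.2]
shift in turned axes [-118.7 -274.7  -81. ] in present axes [-118.6 -243.  -151.5]
q [-15.2  23.7 -28.4  -0.  -37.9  27.9]
```

Call:
send_rows([
  {"dx": -20, "dy": 0, "dz": 0, "ax": 0, "ay": 0, "az": 0, "fingers": 0.3},
  {"dx": -45, "dy": 0, "dz": 0, "ax": 0, "ay": 0, "az": 0, "fingers": 0.3},
  {"dx": -45, "dy": 0, "dz": 0, "ax": 0, "ay": 0, "az": 0, "fingers": 0.3},
  {"dx": -8, "dy": 0, "dz": 0, "ax": 1.55, "ay": 0, "az": 0, "fingers": 0.3},
  {"dx": 0, "dy": 0, "dz": 0, "ax": 1.55, "ay": 0, "az": 0, "fingers": 0.3},
])

```text
clock: 11.92
tool_pos: [0.4583, -0.3229, 0.15]
orientation: [179.9, 89.9, -3.2]
force: [0.2, 0.7, -0.5]
opening: 0.0456
```

Call:
send_rows([
  {"dx": 0, "dy": -20, "dz": -6, "ax": 0, "ay": 0, "az": 0, "fingers": 0.3},
  {"dx": 0, "dy": -40, "dz": -12, "ax": 0, "ay": 0, "az": 0, "fingers": 0.3},
  {"dx": 0, "dy": -45, "dz": -13, "ax": 0, "ay": 0, "az": 0, "fingers": 0.3},
  {"dx": 0, "dy": -45, "dz": -13, "ax": 0, "ay": 0, "az": 0, "fingers": 0.3},
  {"dx": 0, "dy": -45, "dz": -13, "ax": 0, "ay": 0, "az": 0, "fingers": 0.3},
  {"dx": 0, "dy": -40, "dz": -12, "ax": 0, "ay": 0, "az": 0, "fingers": 0.3},
  {"dx": 0, "dy": -25, "dz": -8, "ax": 0, "ay": 0, "az": 0, "fingers": 0.3},
  {"dx": 0, "dy": -12, "dz": -4, "ax": 0, "ay": 0, "az": 0, "fingers": 0.3},
  {"dx": 0, "dy": -2.5, "dz": 0, "ax": 0, "ay": 0, "az": 0, "fingers": 0.3},
  {"dx": 0, "dy": 0, "dz": 0, "ax": 0, "ay": 0, "az": 0, "fingers": 0.3},
])

```text
clock: 13.18
tool_pos: [0.5516, -0.0531, 0.1487]
orientation: [-24.8, 90.0, 152.4]
force: [0.6, -0.7, -0.9]
opening: 0.0456
```

```bash
python3 go.py .5523 -.0525 .064 -2.77
```

```text
turn opt 0 [ 3.599e+01  0.000e+00 -1.000e-02]
turn opt 180 [-0.01  0.01  0.  ]
t 13.175 p [ 0.5516 -0.0531  0.1487] jawyaw 177.2 open 0.0456 F [ 0.6 -0.7 -0.9]
shift in turned axes [84.7 -0.7 -0.6] in present axes [84.7 -0.7 -0.7]
q [ 14.7  14.5 -22.6  -0.  -53.  -17.5]
```

Call:
send_rows([
  {"dx": 20, "dy": -0.7, "dz": -0.6, "ax": 0, "ay": 0, "az": 0, "fingers": 0.3},
  {"dx": 30, "dy": 0, "dz": 0, "ax": 0, "ay": 0, "az": 0, "fingers": 0.3},
  {"dx": 20, "dy": 0, "dz": 0, "ax": 0, "ay": 0, "az": 0, "fingers": 0.3},
  {"dx": 10, "dy": 0, "dz": 0, "ax": 0, "ay": 0, "az": 0, "fingers": 0.3},
  {"dx": 4, "dy": 0, "dz": 0, "ax": 0, "ay": 0, "az": 0, "fingers": 0.3},
  {"dx": 0, "dy": 0, "dz": 0, "ax": 0, "ay": 0, "az": 0, "fingers": 0.3},
  {"dx": 0, "dy": 0, "dz": 0, "ax": 0, "ay": 0, "az": 0, "fingers": 0.3},
])

```text
clock: 14.05
tool_pos: [0.5532, -0.0519, 0.0657]
orientation: [-154.9, 89.9, 22.4]
force: [0.3, 0.8, -0.8]
opening: 0.0459
```

```bash
python3 go.py .5523 -.0525 .0605 -2.77
```

```text
turn opt 0 [-3.6e+01 -1.0e-02 -2.0e-02]
turn opt 180 [ 0.   -0.01  0.01]
t 14.05 p [ 0.5532 -0.0519  0.0657] jawyaw 177.2 open 0.0459 F [ 0.3  0.8 -0.8]
shift in turned axes [5.2 0.7 0.9] in present axes [5.2 0.7 0.9]
q [ 14.8  20.4 -27.4  -0.  -42.1 -17.6]
```

Call:
send_rows([
  {"dx": 3, "dy": 0.5, "dz": 0.8, "ax": 0, "ay": 0, "az": 0, "fingers": 0.3},
  {"dx": 1.5, "dy": 0, "dz": 0, "ax": 0, "ay": 0, "az": 0, "fingers": 0.3},
  {"dx": 0, "dy": 0, "dz": 0, "ax": 0, "ay": 0, "az": 0, "fingers": 0.3},
  {"dx": 0, "dy": 0, "dz": 0, "ax": 0, "ay": 0, "az": 0, "fingers": 0.3},
])

```text
clock: 14.55
tool_pos: [0.5519, -0.0524, 0.0604]
orientation: [-87.2, 90.0, 90.0]
force: [-0.5, -0.3, -0.1]
opening: 0.0455
```

Call:
send_rows([
  {"dx": 0.7, "dy": 0, "dz": 0, "ax": 0, "ay": 0, "az": 0, "fingers": 0.3},
  {"dx": 0, "dy": 0, "dz": 0, "ax": 0, "ay": 0, "az": 0, "fingers": 0.3},
  {"dx": 0, "dy": 0, "dz": 0, "ax": 0, "ay": 0, "az": 0, "fingers": 0.3},
])

```text
clock: 14.92
tool_pos: [0.552, -0.0524, 0.0603]
orientation: [-135.2, 90.0, 42.0]
force: [-1.7, 0.6, 5.8]
opening: 0.0454
```

Contact, so I'll release and rise.

Call:
send_rows([
  {"dx": 0, "dy": 0, "dz": 0, "ax": 0, "ay": 0, "az": 0, "fingers": 0.8},
  {"dx": 0, "dy": 0, "dz": 0, "ax": 0, "ay": 0, "az": 0, "fingers": 0.8},
  {"dx": 0, "dy": 0, "dz": 0, "ax": 0, "ay": 0, "az": 0, "fingers": 0.8},
  {"dx": -10, "dy": 0, "dz": 0, "ax": 0, "ay": 0, "az": 0, "fingers": 0.8},
  {"dx": -35, "dy": 0, "dz": 0, "ax": 0, "ay": 0, "az": 0, "fingers": 0.8},
  {"dx": -45, "dy": 0, "dz": 0, "ax": 0, "ay": 0, "az": 0, "fingers": 0.8},
  {"dx": -20, "dy": 0, "dz": 0, "ax": 0, "ay": 0, "az": 0, "fingers": 0.8},
])

```text
clock: 15.8
tool_pos: [0.5531, -0.0523, 0.1732]
orientation: [-166.3, 89.8, 10.9]
force: [1.1, 0.3, -0.6]
opening: 0.0703
```

```bash
python3 go.py .5873 .3265 .17 87.23;python3 go.py .5873 .3265 .17 -2.77;  python3 - <<'E'
from h import *
import cv2
s=wcam(); cv2.imwrite('pics/w5.png',s['image']); print(proj(s,[.552,-.0489,.059]))
E
```

```text
turn opt 0 [18.   -0.03  0.05]
turn opt 180 [-18.    -0.05  -0.03]
t 15.8 p [ 0.5531 -0.0523  0.1732] jawyaw 177.2 open 0.0703 F [ 1.1  0.3 -0.6]
shift in turned axes [   3.2   15.9 -380. ] in present axes [   3.6 -380.   -16. ]
q [ 14.8  13.  -21.    0.  -55.8 -17.6]
turn opt 0 [-3.6e+01 -2.0e-02 -7.0e-02]
turn opt 180 [ 0.   -0.05  0.01]
t 15.8 p [ 0.5531 -0.0523  0.1732] jawyaw 177.2 open 0.0703 F [ 1.1  0.3 -0.6]
shift in turned axes [   3.2 -380.   -15.9] in present axes [   3.6 -380.   -16. ]
q [ 14.8  13.  -21.    0.  -55.8 -17.6]
[316.59006193 250.08845642]
```

View pics/w5.png

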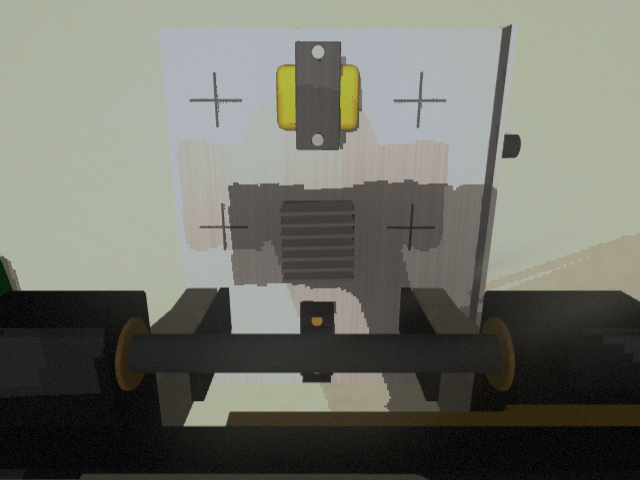

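Run:
```python
from h import *
import cv2
im=cv2.imread('pics/w5.png'); cv2.imwrite('pics/w5z.png',cv2.resize(im[180:300,240:400],None,fx=5,fy=5,interpolation=cv2.INTER_CUBIC))
s=ctrl.snapshot('top'); im=s['image']; cv2.imwrite('pics/t5.png',cv2.resize(im[170:290,280:420],None,fx=5,fy=5,interpolation=cv2.INTER_CUBIC))
```

```text
(no output)
```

View pics/w5z.png

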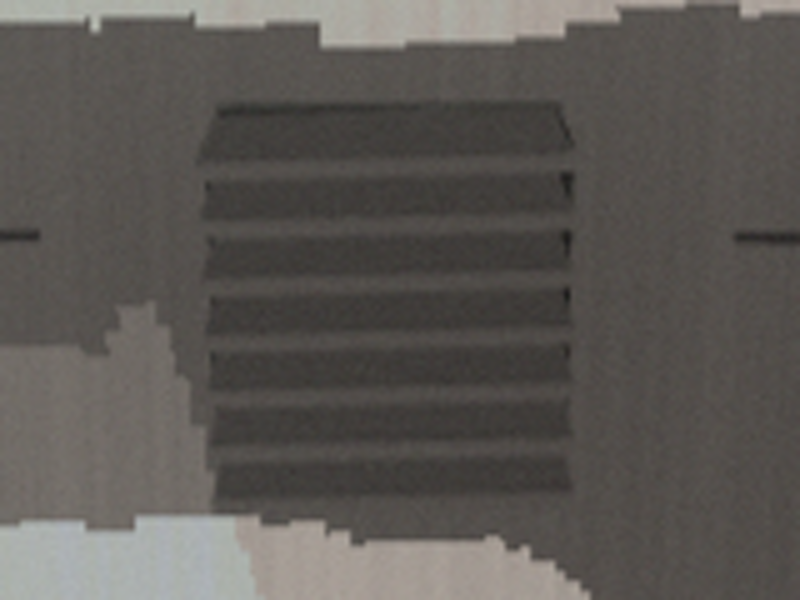

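View pics/t5.png

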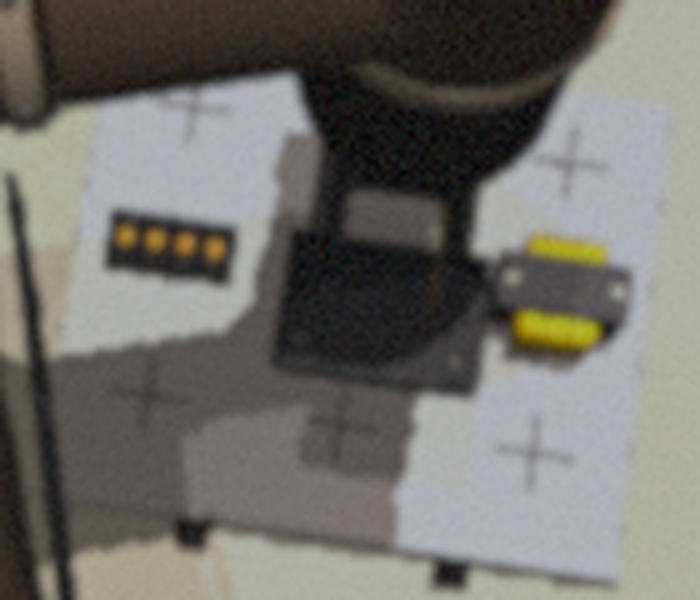

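The sink is central on the rectifier to about 2 mm, with its top centre near (317.5,247) against an expected (316.6,250). Next is the capacitor.

Call:
send_rows([
  {"dx": 0, "dy": 0, "dz": 0, "ax": -2, "ay": 0, "az": 0, "fingers": 0.7},
  {"dx": 0, "dy": 0, "dz": 0, "ax": -2, "ay": 0, "az": 0, "fingers": 0.7},
  {"dx": 0, "dy": 0, "dz": 0, "ax": -2, "ay": 0, "az": 0, "fingers": 0.7},
  {"dx": 0, "dy": 0, "dz": 0, "ax": -2, "ay": 0, "az": 0, "fingers": 0.7},
  {"dx": 0, "dy": 0, "dz": 0, "ax": -2, "ay": 0, "az": 0, "fingers": 0.7},
  {"dx": 0, "dy": 0, "dz": 0, "ax": -2, "ay": 0, "az": 0, "fingers": 0.7},
  {"dx": 0, "dy": 0, "dz": 0, "ax": -2, "ay": 0, "az": 0, "fingers": 0.7},
  {"dx": 0, "dy": 0, "dz": 0, "ax": -2, "ay": 0, "az": 0, "fingers": 0.7},
  {"dx": 0, "dy": 0, "dz": 0, "ax": -2, "ay": 0, "az": 0, "fingers": 0.7},
])

```text
clock: 17.02
tool_pos: [0.5515, -0.0525, 0.1692]
orientation: [-98.7, 89.9, 168.9]
force: [0.2, 0.5, 0.7]
opening: 0.0617
```

Call:
send_rows([
  {"dx": 0, "dy": 2, "dz": -20, "ax": 0, "ay": 0, "az": 0, "fingers": 0.7},
  {"dx": 0, "dy": 2, "dz": -40, "ax": 0, "ay": 0, "az": 0, "fingers": 0.7},
  {"dx": 0, "dy": 2, "dz": -40, "ax": 0, "ay": 0, "az": 0, "fingers": 0.7},
  {"dx": 0, "dy": 2, "dz": -45, "ax": 0, "ay": 0, "az": 0, "fingers": 0.7},
  {"dx": 0, "dy": 2, "dz": -45, "ax": 0, "ay": 0, "az": 0, "fingers": 0.7},
  {"dx": 0, "dy": 2, "dz": -45, "ax": 0, "ay": 0, "az": 0, "fingers": 0.7},
  {"dx": 0, "dy": 2, "dz": -45, "ax": 0, "ay": 0, "az": 0, "fingers": 0.7},
  {"dx": 0, "dy": 2, "dz": -40, "ax": 0, "ay": 0, "az": 0, "fingers": 0.7},
  {"dx": 0, "dy": 0, "dz": -35, "ax": 0, "ay": 0, "az": 0, "fingers": 0.7},
  {"dx": 0, "dy": 0, "dz": -20, "ax": 0, "ay": 0, "az": 0, "fingers": 0.7},
  {"dx": 0, "dy": 0, "dz": -5, "ax": 0, "ay": 0, "az": 0, "fingers": 0.7},
  {"dx": 0, "dy": 0, "dz": 0, "ax": 0, "ay": 0, "az": 0, "fingers": 0.7},
])

```text
clock: 18.52
tool_pos: [0.586, 0.326, 0.1696]
orientation: [-79.6, 90.0, -172.4]
force: [0.7, -0.4, 1.2]
opening: 0.0612
```

```bash
python3 go.py .5873 .3265 .17 -92.77;  python3 - <<'E'
from h import *
import cv2
s=wcam(); cv2.imwrite('pics/w6.png',s['image']); print(proj(s,[.5873,.3265,.058]))
E
```

```text
turn opt 0 [-0.01  0.    0.01]
turn opt 180 [ 3.599e+01  1.000e-02 -0.000e+00]
t 18.525 p [0.586  0.326  0.1696] jawyaw -92.8 open 0.0612 F [ 0.7 -0.4  1.2]
shift in turned axes [-0.4  1.3 -0.5] in present axes [-0.4  1.3 -0.5]
q [ 45.7  23.4  -6.   -0.  -60.5  41.5]
[313.9526778  243.43817642]
```

View pics/w6.png

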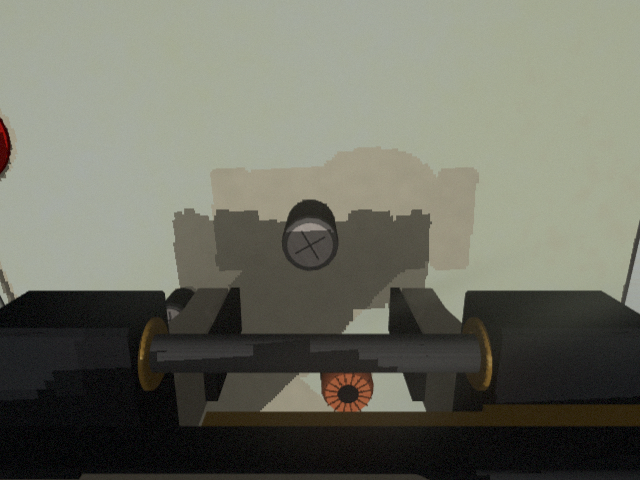

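Capacitor top centre is at (311,243), as predicted within 2 mm. I'll descend and grip.

Call:
send_rows([
  {"dx": 25, "dy": 1, "dz": -1, "ax": 0, "ay": 0, "az": 0, "fingers": 0.7},
  {"dx": 35, "dy": 0, "dz": 0, "ax": 0, "ay": 0, "az": 0, "fingers": 0.7},
  {"dx": 35, "dy": 0, "dz": 0, "ax": 0, "ay": 0, "az": 0, "fingers": 0.7},
  {"dx": 22, "dy": 0, "dz": 0, "ax": 0, "ay": 0, "az": 0, "fingers": 0.7},
  {"dx": 10, "dy": 0, "dz": 0, "ax": 0, "ay": 0, "az": 0, "fingers": 0.7},
  {"dx": 0, "dy": 0, "dz": 0, "ax": 0, "ay": 0, "az": 0, "fingers": 0.7},
  {"dx": 0, "dy": 0, "dz": 0, "ax": 0, "ay": 0, "az": 0, "fingers": 0.2},
  {"dx": 0, "dy": 0, "dz": 0, "ax": 0, "ay": 0, "az": 0, "fingers": 0.2},
  {"dx": 0, "dy": 0, "dz": 0, "ax": 0, "ay": 0, "az": 0, "fingers": 0.2},
  {"dx": 0, "dy": 0, "dz": 0, "ax": 0, "ay": 0, "az": 0, "fingers": 0.2},
  {"dx": 0, "dy": 0, "dz": 0, "ax": 0, "ay": 0, "az": 0, "fingers": 0.2},
])

```text
clock: 19.95
tool_pos: [0.5876, 0.3277, 0.0435]
orientation: [140.8, 89.9, 48.0]
force: [-0.3, -0.3, 5.4]
opening: 0.0344
```

```bash
python3 go.py .6178 -.1458 .19 -92.77
```

```text
turn opt 0 [ 0.   -0.01 -0.01]
turn opt 180 [-3.6e+01  1.0e-02 -2.0e-02]
t 19.95 p [0.5876 0.3277 0.0435] jawyaw -92.8 open 0.0344 F [-0.3 -0.3  5.4]
shift in turned axes [-146.5   53.1  471.5] in present axes [-146.9   53.1  471.4]
q [ 45.7  30.8 -12.7  -0.  -46.5  41.5]
```

Call:
send_rows([
  {"dx": -25, "dy": 0, "dz": 0, "ax": 0, "ay": 0, "az": 0, "fingers": 0.2},
  {"dx": -45, "dy": 0, "dz": 0, "ax": 0, "ay": 0, "az": 0, "fingers": 0.2},
  {"dx": -50, "dy": 0, "dz": 0, "ax": 0, "ay": 0, "az": 0, "fingers": 0.2},
  {"dx": -26, "dy": 0, "dz": 0, "ax": 0, "ay": 0, "az": 0, "fingers": 0.2},
  {"dx": 0, "dy": 0, "dz": 0, "ax": 0, "ay": 0, "az": 0, "fingers": 0.2},
])

```text
clock: 20.58
tool_pos: [0.5882, 0.328, 0.1915]
orientation: [137.5, 89.7, 44.8]
force: [0.3, -0.1, -1.1]
opening: 0.0346
```

Call:
send_rows([
  {"dx": 0, "dy": 2, "dz": 20, "ax": 0, "ay": 0, "az": 0, "fingers": 0.2},
  {"dx": 0, "dy": 5, "dz": 45, "ax": 0, "ay": 0, "az": 0, "fingers": 0.2},
  {"dx": 0, "dy": 5, "dz": 50, "ax": 0, "ay": 0, "az": 0, "fingers": 0.2},
  {"dx": 0, "dy": 6, "dz": 50, "ax": 0, "ay": 0, "az": 0, "fingers": 0.2},
  {"dx": 0, "dy": 6, "dz": 50, "ax": 0, "ay": 0, "az": 0, "fingers": 0.2},
  {"dx": 0, "dy": 6, "dz": 50, "ax": 0, "ay": 0, "az": 0, "fingers": 0.2},
  {"dx": 0, "dy": 6, "dz": 50, "ax": 0, "ay": 0, "az": 0, "fingers": 0.2},
  {"dx": 0, "dy": 6, "dz": 50, "ax": 0, "ay": 0, "az": 0, "fingers": 0.2},
  {"dx": 0, "dy": 5, "dz": 45, "ax": 0, "ay": 0, "az": 0, "fingers": 0.2},
  {"dx": 0, "dy": 4, "dz": 35, "ax": 0, "ay": 0, "az": 0, "fingers": 0.2},
  {"dx": 0, "dy": 2, "dz": 20, "ax": 0, "ay": 0, "az": 0, "fingers": 0.2},
  {"dx": 0, "dy": 0, "dz": 6, "ax": 0, "ay": 0, "az": 0, "fingers": 0.2},
])

```text
clock: 22.08
tool_pos: [0.6167, -0.147, 0.1876]
orientation: [-99.0, 89.9, 168.2]
force: [0.1, -0.1, 0.2]
opening: 0.0342
```

```bash
python3 go.py .6178 -.1458 .051 -92.77;  python3 - <<'E'
from h import *
import cv2
s=wcam(); cv2.imwrite('pics/w7.png',s['image'])
E
```

```text
turn opt 0 [-0.02 -0.    0.02]
turn opt 180 [3.598e+01 3.000e-02 1.000e-02]
t 22.075 p [ 0.6167 -0.147   0.1876] jawyaw -92.9 open 0.0342 F [ 0.1 -0.1  0.2]
shift in turned axes [136.6   1.1  -1.3] in present axes [136.6   1.3  -1.2]
q [  4.2  19.4  -9.7  -0.  -61.   83. ]
```

View pics/w7.png

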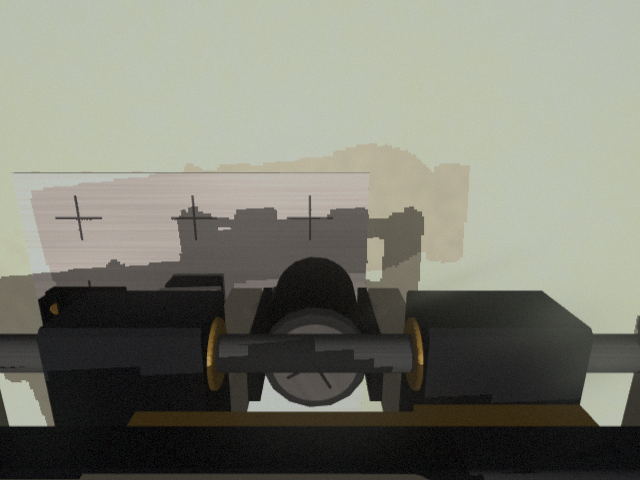

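Run:
```python
from h import *
s=wcam(); print(pix(s,310,217,.004),pix(s,194,217,.004), 'expected top px',proj(s,[.6178,-.1458,.004]),'cap bottom', proj(s,[*ctrl.get_obs()['tool_pos'][:2],.004]))
```

```text
[ 0.61766203 -0.14301098] [ 0.62224299 -0.05271018] expected top px [313.56463592 216.65093557] cap bottom [313.80859664 217.63615507]
```

Call:
send_rows([
  {"dx": 25, "dy": 1.1, "dz": -2.5, "ax": 0, "ay": 0, "az": 0, "fingers": 0.2},
  {"dx": 35, "dy": 0, "dz": 0, "ax": 0, "ay": 0, "az": 0, "fingers": 0.2},
  {"dx": 35, "dy": 0, "dz": 0, "ax": 0, "ay": 0, "az": 0, "fingers": 0.2},
  {"dx": 25, "dy": 0, "dz": 0, "ax": 0, "ay": 0, "az": 0, "fingers": 0.2},
  {"dx": 13, "dy": 0, "dz": 0, "ax": 0, "ay": 0, "az": 0, "fingers": 0.2},
  {"dx": 3, "dy": 0, "dz": 0, "ax": 0, "ay": 0, "az": 0, "fingers": 0.2},
  {"dx": 0, "dy": 0, "dz": 0, "ax": 0, "ay": 0, "az": 0, "fingers": 0.2},
  {"dx": 0, "dy": 0, "dz": 0, "ax": 0, "ay": 0, "az": 0, "fingers": 0.2},
])

```text
clock: 23.18
tool_pos: [0.6194, -0.1431, 0.0538]
orientation: [103.1, 89.9, 10.4]
force: [0.3, 0.0, -0.4]
opening: 0.0344
```

```bash
python3 go.py .6178 -.1445 .0475 -92.77
```

```text
turn opt 0 [ 0.   -0.   -0.02]
turn opt 180 [-3.6e+01  3.0e-02 -1.0e-02]
t 23.175 p [ 0.6194 -0.1431  0.0538] jawyaw -92.8 open 0.0344 F [ 0.3  0.  -0.4]
shift in turned axes [ 6.3 -1.5  1.5] in present axes [ 6.3 -1.5  1.5]
q [  4.5  27.3 -17.4  -0.  -45.2  82.7]
```

Call:
send_rows([
  {"dx": 3, "dy": -1, "dz": 1, "ax": 0, "ay": 0, "az": 0, "fingers": 0.2},
  {"dx": 2, "dy": 0, "dz": 0, "ax": 0, "ay": 0, "az": 0, "fingers": 0.2},
  {"dx": 0, "dy": 0, "dz": 0, "ax": 0, "ay": 0, "az": 0, "fingers": 0.2},
  {"dx": 0, "dy": 0, "dz": 0, "ax": 0, "ay": 0, "az": 0, "fingers": 0.2},
])

```text
clock: 23.68
tool_pos: [0.6176, -0.1442, 0.0477]
orientation: [-159.3, 90.0, 107.9]
force: [0.3, -0.2, -0.3]
opening: 0.0342
```

Call:
send_rows([
  {"dx": 0.7, "dy": 0, "dz": 0, "ax": 0, "ay": 0, "az": 0, "fingers": 0.2},
  {"dx": 0, "dy": 0, "dz": 0, "ax": 0, "ay": 0, "az": 0, "fingers": 0.2},
  {"dx": 0, "dy": 0, "dz": 0, "ax": 0, "ay": 0, "az": 0, "fingers": 0.2},
])

```text
clock: 24.05
tool_pos: [0.6177, -0.1442, 0.0475]
orientation: [122.1, 90.0, 29.4]
force: [-2.8, 1.0, 5.3]
opening: 0.0345
```

Call:
send_rows([
  {"dx": 0, "dy": 0, "dz": 0, "ax": 0, "ay": 0, "az": 0, "fingers": 0.65},
  {"dx": 0, "dy": 0, "dz": 0, "ax": 0, "ay": 0, "az": 0, "fingers": 0.65},
  {"dx": 0, "dy": 0, "dz": 0, "ax": 0, "ay": 0, "az": 0, "fingers": 0.65},
  {"dx": 0, "dy": 0, "dz": 0, "ax": 0, "ay": 0, "az": 0, "fingers": 0.65},
  {"dx": -10, "dy": 0, "dz": 0, "ax": 0, "ay": 0, "az": 0, "fingers": 0.65},
  {"dx": -35, "dy": 0, "dz": 0, "ax": 0, "ay": 0, "az": 0, "fingers": 0.65},
  {"dx": -45, "dy": 0, "dz": 0, "ax": 0, "ay": 0, "az": 0, "fingers": 0.65},
  {"dx": -35, "dy": 0, "dz": 0, "ax": 0, "ay": 0, "az": 0, "fingers": 0.65},
  {"dx": 0, "dy": 0, "dz": 0, "ax": 0, "ay": 0, "az": 0, "fingers": 0.75},
])

```text
clock: 25.18
tool_pos: [0.6196, -0.1444, 0.1764]
orientation: [93.2, 89.6, 0.5]
force: [-0.5, -0.3, 0.2]
opening: 0.0624
```

```bash
python3 go.py .4594 .3033 .15 -92.77;  python3 - <<'E'
from h import *
import cv2
s=wcam(); cv2.imwrite('pics/w8.png',s['image'])
E
```

```text
turn opt 0 [ 0.   -0.   -0.08]
turn opt 180 [-3.6e+01  1.3e-01 -1.0e-02]
t 25.175 p [ 0.6196 -0.1444  0.1764] jawyaw -92.7 open 0.0624 F [-0.5 -0.3  0.2]
shift in turned axes [  26.4 -181.6 -439.4] in present axes [  25.3 -181.6 -439.5]
q [  4.4  19.9 -10.6   0.  -59.1  82.8]
```

View pics/w8.png

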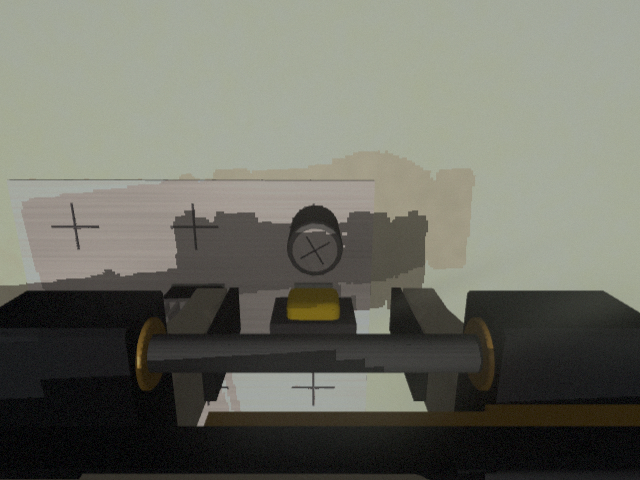

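The capacitor stands upright on its cross, with its top at (315,248) and the cross-row crosses at (194,226) and (76,226). Moving to the choke.

Call:
send_rows([
  {"dx": 0, "dy": -9, "dz": -20, "ax": 0, "ay": 0, "az": -0.08, "fingers": 0.75},
  {"dx": 0, "dy": -18, "dz": -45, "ax": 0, "ay": 0, "az": 0, "fingers": 0.75},
  {"dx": 3, "dy": -18, "dz": -45, "ax": 0, "ay": 0, "az": 0, "fingers": 0.75},
  {"dx": 3, "dy": -18, "dz": -45, "ax": 0, "ay": 0, "az": 0, "fingers": 0.75},
  {"dx": 3, "dy": -18, "dz": -45, "ax": 0, "ay": 0, "az": 0, "fingers": 0.75},
  {"dx": 3, "dy": -18, "dz": -45, "ax": 0, "ay": 0, "az": 0, "fingers": 0.75},
  {"dx": 3, "dy": -18, "dz": -45, "ax": 0, "ay": 0, "az": 0, "fingers": 0.75},
  {"dx": 3, "dy": -18, "dz": -45, "ax": 0, "ay": 0, "az": 0, "fingers": 0.75},
  {"dx": 3, "dy": -18, "dz": -45, "ax": 0, "ay": 0, "az": 0, "fingers": 0.75},
  {"dx": 3, "dy": -16, "dz": -35, "ax": 0, "ay": 0, "az": 0, "fingers": 0.75},
  {"dx": 2, "dy": -10, "dz": -20, "ax": 0, "ay": 0, "az": 0, "fingers": 0.75},
  {"dx": 0, "dy": -2.5, "dz": -4.5, "ax": 0, "ay": 0, "az": 0, "fingers": 0.75},
])

```text
clock: 26.72
tool_pos: [0.4558, 0.3045, 0.1463]
orientation: [-80.7, 89.5, -173.3]
force: [-1.1, -0.9, 0.3]
opening: 0.0657
```

Call:
send_rows([
  {"dx": 0, "dy": 0, "dz": 0, "ax": 0, "ay": 0, "az": 0, "fingers": 0.75},
])

```text
clock: 26.85
tool_pos: [0.4568, 0.3034, 0.1469]
orientation: [-85.0, 89.6, -177.8]
force: [0.9, -0.3, 0.1]
opening: 0.0658
```

```bash
python3 go.py .4594 .3033 .03 -92.77;  python3 - <<'E'
from h import *
import cv2
s=wcam(); cv2.imwrite('pics/w9.png',s['image']); print(proj(s,[.4594,.3033,.03]))
E
```

```text
turn opt 0 [0.01 0.01 0.09]
turn opt 180 [-3.599e+01 -1.400e-01  1.000e-02]
t 26.85 p [0.4568 0.3034 0.1469] jawyaw -92.7 open 0.0658 F [ 0.9 -0.3  0.1]
shift in turned axes [116.9   2.6  -0. ] in present axes [ 1.168e+02  3.500e+00 -1.000e-01]
q [ 53.8  14.3 -23.   -0.4 -53.   33.7]
[314.69089909 237.62755289]
```

View pics/w9.png

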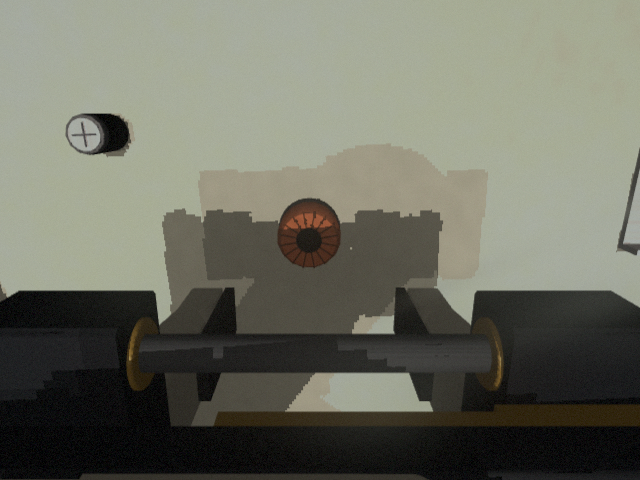

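```bash
python3 - <<'E'
from h import *
s=wcam(); print(pix(s,308.5,240,.03),pix(s,308.5,240,.027))
E
python3 go.py .458 .3055 .031 -92.77
```

```text
[0.45836003 0.30689383] [0.45745622 0.30698334]
turn opt 0 [-0.01  0.    0.08]
turn opt 180 [35.99  0.13 -0.  ]
t 26.95 p [0.4574 0.3029 0.1472] jawyaw -92.8 open 0.0661 F [-0.5  0.1  0.2]
shift in turned axes [116.2   0.5  -2.6] in present axes [116.1   1.4  -2.7]
q [ 53.7  14.2 -23.   -0.4 -53.   33.7]
```

Call:
send_rows([
  {"dx": 25, "dy": 0.5, "dz": -2.7, "ax": 0, "ay": 0, "az": 0.08, "fingers": 0.75},
  {"dx": 35, "dy": 0, "dz": 0, "ax": 0, "ay": 0, "az": 0, "fingers": 0.75},
  {"dx": 30, "dy": 0, "dz": 0, "ax": 0, "ay": 0, "az": 0, "fingers": 0.75},
  {"dx": 16, "dy": 0, "dz": 0, "ax": 0, "ay": 0, "az": 0, "fingers": 0.75},
  {"dx": 9, "dy": 0, "dz": 0, "ax": 0, "ay": 0, "az": 0, "fingers": 0.75},
  {"dx": 0, "dy": 0, "dz": 0, "ax": 0, "ay": 0, "az": 0, "fingers": 0.75},
  {"dx": 0, "dy": 0, "dz": 0, "ax": 0, "ay": 0, "az": 0, "fingers": 0.25},
  {"dx": 0, "dy": 0, "dz": 0, "ax": 0, "ay": 0, "az": 0, "fingers": 0.25},
  {"dx": 0, "dy": 0, "dz": 0, "ax": 0, "ay": 0, "az": 0, "fingers": 0.25},
  {"dx": 0, "dy": 0, "dz": 0, "ax": 0, "ay": 0, "az": 0, "fingers": 0.25},
  {"dx": 0, "dy": 0, "dz": 0, "ax": 0, "ay": 0, "az": 0, "fingers": 0.25},
])

```text
clock: 28.32
tool_pos: [0.4581, 0.3066, 0.0329]
orientation: [150.1, 89.9, 57.3]
force: [-1.9, -0.9, 6.6]
opening: 0.0409
```

```bash
python3 go.py .4867 .0408 .14 -92.77
```

```text
turn opt 0 [ 0.   -0.01 -0.01]
turn opt 180 [-3.6e+01  1.0e-02 -2.0e-02]
t 28.325 p [0.4581 0.3066 0.0329] jawyaw -92.8 open 0.0409 F [-1.9 -0.9  6.6]
shift in turned axes [-107.1   41.4  264.1] in present axes [-107.3   41.4  264. ]
q [ 54.2  22.8 -29.6  -0.  -37.5  33.1]
```

Call:
send_rows([
  {"dx": -25, "dy": 0, "dz": 0, "ax": 0, "ay": 0, "az": 0, "fingers": 0.25},
  {"dx": -45, "dy": 0, "dz": 0, "ax": 0, "ay": 0, "az": 0, "fingers": 0.25},
  {"dx": -37, "dy": 0, "dz": 0, "ax": 0, "ay": 0, "az": 0, "fingers": 0.25},
  {"dx": 0, "dy": 3, "dz": 20, "ax": 0, "ay": 0, "az": 0, "fingers": 0.25},
  {"dx": 0, "dy": 6, "dz": 40, "ax": 0, "ay": 0, "az": 0, "fingers": 0.25},
  {"dx": 0, "dy": 7, "dz": 45, "ax": 0, "ay": 0, "az": 0, "fingers": 0.25},
  {"dx": 0, "dy": 7, "dz": 45, "ax": 0, "ay": 0, "az": 0, "fingers": 0.25},
  {"dx": 0, "dy": 7, "dz": 45, "ax": 0, "ay": 0, "az": 0, "fingers": 0.25},
  {"dx": 0, "dy": 6, "dz": 40, "ax": 0, "ay": 0, "az": 0, "fingers": 0.25},
  {"dx": 0, "dy": 4, "dz": 22, "ax": 0, "ay": 0, "az": 0, "fingers": 0.25},
  {"dx": 0, "dy": 1, "dz": 7, "ax": 0, "ay": 0, "az": 0, "fingers": 0.25},
  {"dx": 0, "dy": 0, "dz": 0, "ax": 0, "ay": 0, "az": 0, "fingers": 0.25},
])

```text
clock: 29.82
tool_pos: [0.4856, 0.0401, 0.1386]
orientation: [-88.3, 89.9, 178.8]
force: [0.4, 0.8, -0.2]
opening: 0.0411
```

```bash
python3 go.py .4867 .0420 .041 -92.77;  python3 - <<'E'
from h import *
import cv2
s=wcam(); cv2.imwrite('pics/w10.png',s['image']); print(proj(s,[.4867,.0408,.004]))
E
```

```text
turn opt 0 [-0.01  0.    0.01]
turn opt 180 [ 3.599e+01  2.000e-02 -0.000e+00]
t 29.825 p [0.4856 0.0401 0.1386] jawyaw -92.8 open 0.0411 F [ 0.4  0.8 -0.2]
shift in turned axes [97.6  1.  -1.9] in present axes [97.6  1.1 -1.9]
q [ 27.9   9.2 -31.3  -0.  -49.6  59.3]
[313.72384863 233.57154197]
```

View pics/w10.png

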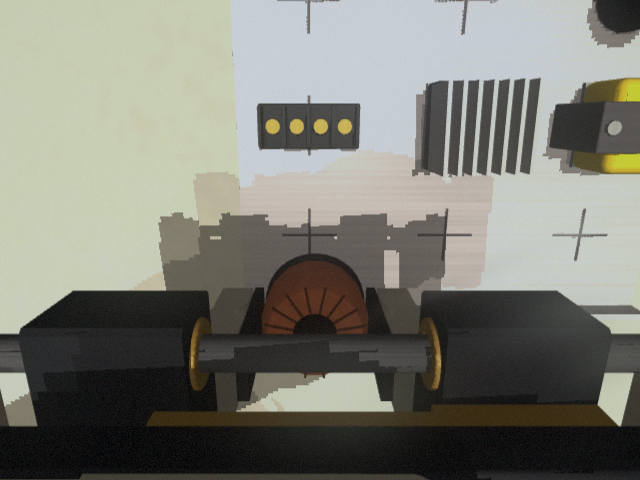

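The cross is at (310,235) against a predicted (314,234), so I'm aiming for y ≈ 0.042. Lowering now.

Call:
send_rows([
  {"dx": 20, "dy": 1, "dz": -2, "ax": 0, "ay": 0, "az": 0, "fingers": 0.25},
  {"dx": 30, "dy": 0, "dz": 0, "ax": 0, "ay": 0, "az": 0, "fingers": 0.25},
  {"dx": 25, "dy": 0, "dz": 0, "ax": 0, "ay": 0, "az": 0, "fingers": 0.25},
  {"dx": 15, "dy": 0, "dz": 0, "ax": 0, "ay": 0, "az": 0, "fingers": 0.25},
  {"dx": 7, "dy": 0, "dz": 0, "ax": 0, "ay": 0, "az": 0, "fingers": 0.25},
  {"dx": 0, "dy": 0, "dz": 0, "ax": 0, "ay": 0, "az": 0, "fingers": 0.25},
  {"dx": 0, "dy": 0, "dz": 0, "ax": 0, "ay": 0, "az": 0, "fingers": 0.25},
])

```text
clock: 30.75
tool_pos: [0.4876, 0.043, 0.0428]
orientation: [129.6, 89.9, 36.9]
force: [-0.0, -1.1, -0.5]
opening: 0.0414
```

```bash
python3 go.py .4867 .0420 .037 -92.77
```

```text
turn opt 0 [ 0.   -0.01 -0.01]
turn opt 180 [-3.6e+01  2.0e-02 -1.0e-02]
t 30.75 p [0.4876 0.043  0.0428] jawyaw -92.7 open 0.0414 F [-0.  -1.1 -0.5]
shift in turned axes [ 5.8 -0.8  1. ] in present axes [ 5.8 -0.8  1. ]
q [ 28.1  17.4 -37.   -0.  -35.5  59.2]
```

Call:
send_rows([
  {"dx": 3, "dy": -0.8, "dz": 1, "ax": 0, "ay": 0, "az": 0, "fingers": 0.25},
  {"dx": 2, "dy": 0, "dz": 0, "ax": 0, "ay": 0, "az": 0, "fingers": 0.25},
  {"dx": 0, "dy": 0, "dz": 0, "ax": 0, "ay": 0, "az": 0, "fingers": 0.25},
  {"dx": 0.5, "dy": 0, "dz": 0, "ax": 0, "ay": 0, "az": 0, "fingers": 0.25},
  {"dx": 0, "dy": 0, "dz": 0, "ax": 0, "ay": 0, "az": 0, "fingers": 0.25},
  {"dx": 0, "dy": 0, "dz": 0, "ax": 0, "ay": 0, "az": 0, "fingers": 0.25},
])

```text
clock: 31.5
tool_pos: [0.4864, 0.0416, 0.0369]
orientation: [150.6, 90.0, 57.8]
force: [-1.3, -1.0, 2.6]
opening: 0.0411
```

Contact, so I'll release, rise, then clear out of the top camera's view.

Call:
send_rows([
  {"dx": 0.3, "dy": 0, "dz": 0, "ax": 0, "ay": 0, "az": 0, "fingers": 0.25},
  {"dx": 0, "dy": 0, "dz": 0, "ax": 0, "ay": 0, "az": 0, "fingers": 0.75},
  {"dx": 0, "dy": 0, "dz": 0, "ax": 0, "ay": 0, "az": 0, "fingers": 0.75},
  {"dx": 0, "dy": 0, "dz": 0, "ax": 0, "ay": 0, "az": 0, "fingers": 0.75},
  {"dx": 0, "dy": 0, "dz": 0, "ax": 0, "ay": 0, "az": 0, "fingers": 0.75},
  {"dx": -10, "dy": 0, "dz": 0, "ax": 0, "ay": 0, "az": 0, "fingers": 0.75},
  {"dx": -35, "dy": 0, "dz": 0, "ax": 0, "ay": 0, "az": 0, "fingers": 0.75},
  {"dx": -45, "dy": 0, "dz": 0, "ax": 0, "ay": 0, "az": 0, "fingers": 0.75},
  {"dx": -50, "dy": 0, "dz": 0, "ax": 0, "ay": 0, "az": 0, "fingers": 0.75},
  {"dx": -30, "dy": 0, "dz": 0, "ax": 0, "ay": 0, "az": 0, "fingers": 0.75},
])

```text
clock: 32.75
tool_pos: [0.4869, 0.0417, 0.2099]
orientation: [118.5, 89.8, 25.7]
force: [-0.2, 0.7, -0.9]
opening: 0.0658
```

Call:
send_rows([
  {"dx": 0, "dy": 0, "dz": -25, "ax": 0, "ay": 0, "az": 0, "fingers": 0.75},
  {"dx": 0, "dy": 0, "dz": -45, "ax": 0, "ay": 0, "az": 0, "fingers": 0.75},
  {"dx": 0, "dy": 0, "dz": -45, "ax": 0, "ay": 0, "az": 0, "fingers": 0.75},
  {"dx": 0, "dy": 0, "dz": -45, "ax": 0, "ay": 0, "az": 0, "fingers": 0.75},
  {"dx": 0, "dy": 0, "dz": -45, "ax": 0, "ay": 0, "az": 0, "fingers": 0.75},
  {"dx": 0, "dy": 0, "dz": -45, "ax": 0, "ay": 0, "az": 0, "fingers": 0.75},
  {"dx": 0, "dy": 0, "dz": -45, "ax": 0, "ay": 0, "az": 0, "fingers": 0.75},
  {"dx": 0, "dy": 0, "dz": -35, "ax": 0, "ay": 0, "az": 0, "fingers": 0.75},
  {"dx": 0, "dy": 0, "dz": 0, "ax": 0, "ay": 0, "az": 0, "fingers": 0.75},
])

```text
clock: 33.88
tool_pos: [0.5021, 0.3732, 0.2066]
orientation: [171.3, 90.0, 78.6]
force: [0.3, -0.4, 0.3]
opening: 0.0658
```

Run:
```python
from h import *
import cv2
for n in('top','scene'):
    s=ctrl.snapshot(n); im=s['image']; cv2.imwrite(f'pics/{n}F.png',im)
    x0,y0,w,h,k=(280,165,140,125,5) if n=='top' else (225,190,165,120,4.8)
    cv2.imwrite(f'pics/{n}Fz.png',cv2.resize(im[y0:y0+h,x0:x0+w],None,fx=k,fy=k,interpolation=cv2.INTER_CUBIC))
```

```text
(no output)
```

View pics/topFz.png

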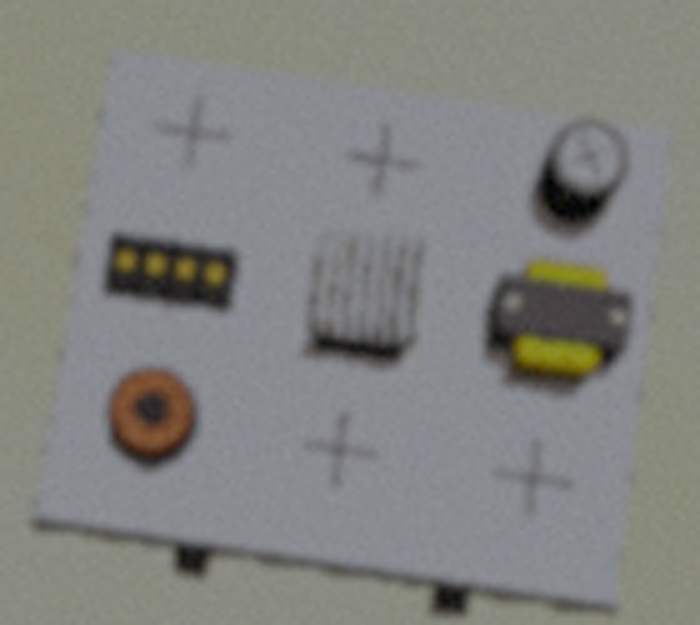

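View pics/sceneFz.png

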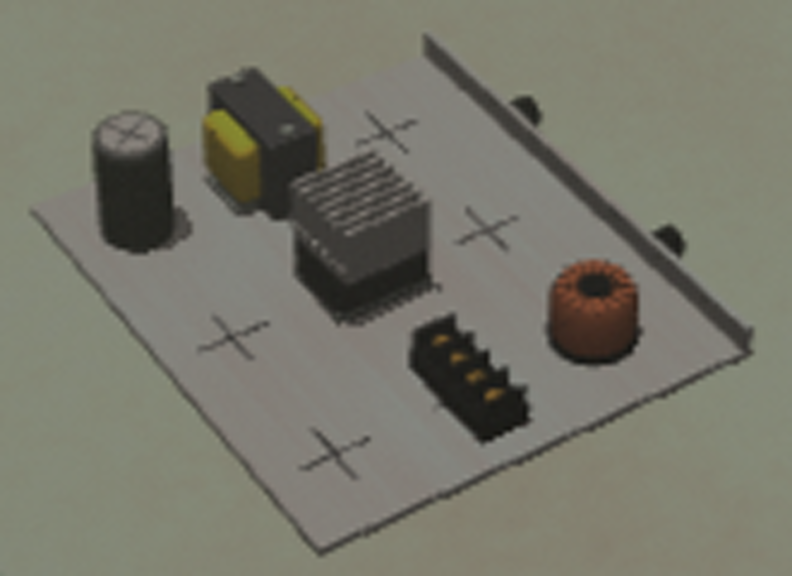

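View pics/topF.png

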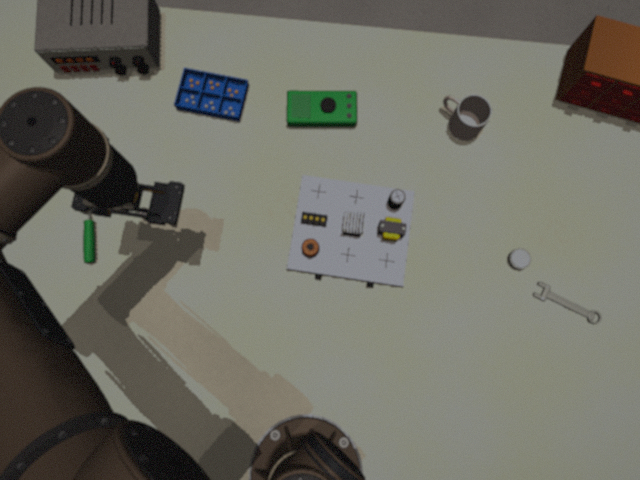

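All four parts stand on the plate: sink on the rectifier near (367,287), capacitor top (589,157), choke core (152,407) in the enlarged top view. Tin is unmoved at (519,259). A numeric check next.

Run:
```python
from h import *
s=ctrl.snapshot('top'); P=lambda u,v,z:pix(s,(u+.5)/5-.5+280,(v+.5)/5-.5+165,z)
th=np.radians(-2.77);Rm=np.array([[np.cos(th),-np.sin(th)],[np.sin(th),np.cos(th)]]);o=np.array([.5523,-.0525])
for n,q,g in(('cap',P(589,157,.062),(70,-90)),('choke',P(152,407,.034),(-70,90)),('sink',P(367,287,.059),(0,0))):
    print(n,(Rm.T@(q-o)*1e3-g).round(1))
w=ctrl.snapshot('wrist'); import cv2; cv2.imwrite('pics/wF.png',w['image'])
```

```text
cap [-0.7 -0.3]
choke [ 1.6 -1.5]
sink [-4.5  0.5]
```

View pics/wF.png

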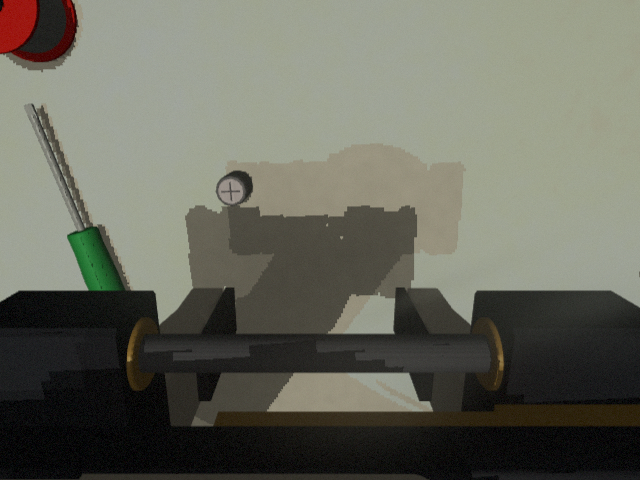

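The spare can stands upright and untouched at (231,190), and every placement is inside tolerance. Handing in.

```bash
python3 -c "
from plant import ctrl
print(ctrl.close_job(), ctrl.get_obs()['clock'])"
```

```text
the job is handed in; nothing more can be done
the job is handed in; nothing more can be done
```

All four parts are on the plate, and I handed the job in with the clock at about 34 s of the 106 allowed. The interface reports no verdict. The gripper was open and well clear, and nothing tipped over.

| Part | Last measured offset from its target | Tolerance |
|---|---|---|
| Rectifier on the middle cross | about 0.5 mm (wrist camera, before the sink covered it) | 12 mm |
| Heat sink on the rectifier | about 2 mm (wrist camera) | 10 mm |
| Capacitor behind the transformer | under 1 mm (final top view) | 12 mm |
| Choke in front of the terminal block | about 2 mm (final top view) | 12 mm |

- **Squareness:** the rectifier and sink looked square to the plate in the pictures.
- **Left alone:** the tin is at the same place in the final top view. The spare can stands upright in the last wrist picture, though I did not measure its position again.
- **Disagreements:** the cameras differed by 2–4 mm sideways, so I split the difference when placing the capacitor and the choke. The final top view put the sink about 4.5 mm too far forward of the cross. I blame its top edge blending into the plate, because the gripper released both parts at the same x to within 0.5 mm. It would still be within 10 mm.

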